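Hang the transport-lock key on the hook in the low instrument bay

TASK

Pick up the long key that has a round eye at its end and hang it by that eye on the upturned hook deep inside the low instrument bay, tilting it nose-up so that it ducks under the lip of the clear roof. The hook has been screwed in or out by hand, so feel for it gently without forcing anything, seat the eye on it, then let go, wait until the key hangs freely and still, and leave the other things on the bench where they are.

Things in the scene. Friction and masses are not known exactly. Their poses are not given: they have to be found in the camera images.
- lock_key: The key to hang, about 120 g: black grip block 40 x 22 x 32 mm (x, y, z); from its underside a flat steel blade, 16 wide and 5 thick, runs along +x to a square head 34 x 34 x 5 mm with a round through-hole, the eye. Starts flat on the table, blade down. Origin: centre of the block's underside; x along the blade to the eye (at x = 140 mm), z up out of the block. Overall x from -20 to 157 mm.
- key_grip (a point): Point to grip on the key's block: on its middle, 22 mm above the underside; the block is 22 mm wide along the key's y.
- key_eye (a point): Centre of the key's eye, a hole 11.5 mm across along the key's z, at x = 140, z = 2.5 mm in the key's frame. The head's far edge (the nose) lies 17 mm beyond it along x.
- bay: Low open-sided instrument bay, fixed, 260 mm wide. Origin: on the table under the middle of the front face of the clear upright (66 mm wide) that carries the hook; x points into the bay, away from its mouth, z up. Floor top at z = 6 mm. Corner posts 16 mm square at x = -112 and 42, y = +-122 mm. Two motors with upright screws in the rear corners (x over 4 mm, y = +-85 mm).
- bay_lip (a point): Middle of the lower edge of the clear lip at the bay's mouth: x = -117, z = 222 mm in the bay's frame. The lip is 6 mm thick and as wide as the bay. Behind and above it the clear roof's underside is at z = 265 mm, from x = -120 to 50 mm; a sight slot in it over the hook (x = -85 to -5, y = -14 to 14 mm) is narrower than the key's head.
- bay_bushing (a point): Where the hook's rod leaves the upright's face: x = 0, y = 0, z = 190 mm in the bay's frame. The hook is bent from 6 mm round steel: a level stub towards the mouth (-x), then from the elbow an end 32 mm long (axis) with an 8 mm ball tip, turned up, 25 degrees from vertical towards the mouth. The elbow lies 40 mm in front of the face, give or take 19 mm, differently each time and not reported.
- bay_floor (a point): Middle of the bay's floor (z = 6 mm). How the key hangs: held 25 degrees nose-up, its eye fits squarely over the hook's upturned end and slides down it to the elbow, where it stops; let go there, the key swings down and hangs from the stub or elbow, clear of the floor. The hook stands firm at the forces of this job.
- blank_key: A shorter key without an eye (not to be used): the same grip block, blade 16 mm wide, plain closed head 20 x 26 mm ending 104 mm from the block's middle. Origin and axes as on the long key. The two keys may have swapped places.
- motor: Loose stepper motor, 42 x 42 x 46 mm with a shaft up to z = 70 mm, standing on the table; origin at the centre of its underside.
- oil_bottle: Small closed bottle, 40 mm across and 110 mm tall, standing on the table; origin at the centre of its underside.
- bearing: Steel bearing sleeve, 30 mm across and 30 mm tall, standing on the table; origin at the centre of its underside.
- bush: Flanged steel bush, flange 56 mm across, 50 mm tall, standing on the table; origin at the centre of its underside.
Mind the look-alikes: they are no part of the job. Leave any blue, pink or turquoise look-alike of the lock_key alone.

How it is judged:
By the outcome, as a careful person would: the job done as asked, in the order asked, and still so for the second after the job is handed in, with the robot touching nothing.
It also fails if it takes over 61 s, if anything falls off the work surface, if the arm or the gripper's body presses on something with over 40 N, if the wrist force passes 120 N, or if a joint passes its speed limit or range.

ROBOT

A 7-joint arm with a two-finger parallel gripper is mounted at the origin on the work surface. World frame = base frame: x ahead of the robot, y to its left, z up, the work surface at z = 0. Lengths are in mm, angles in rad, forces in N, time in s.
With the tool pointing down it reaches from about 400 to 875 mm from the base axis. Payload 4.4 kg.
Tool frame: the origin (TCP) lies midway between the tips of the shut fingers; the grasp point (between the pads) lies 19 mm behind it (ctrl.grip_point_offset is the distance from the TCP to the grasp point, in mm); z points along the fingers, x is the direction in which the jaws open and shut, and the axes are right-handed (so a half turn about z gives the same grasp; the last joint's range is limited). The gripper opens to 85 mm and grips with 20 to 120 N. Pads are 22 mm wide; open, the fingers measure 114 mm over their backs; the gripper's body (76 mm by 85 mm) begins 54 mm behind the grasp point. The pads swing forward as they close: fully open they stand 13 mm farther back than shut.
Start: joints at [-1.324, 0.628, 0.038, 1.517, -0.027, 0.996, -0.02], TCP at [199.997, 618.481, 231.313] pointing down, gripper open.
Joint ranges: [-3.06, 3.06], [-0.37, 2.12], [-1.25, 1.32], [0.18, 2.47], [-1.1, 4.24], [0.23, 1.98], [-2.94, 2.94]. Speed limits (rad/s): [2.57, 2.57, 3.14, 3.14, 3.14, 3.14, 3.14].

INTERFACE

Orientations are given as [roll, pitch, yaw] about the fixed x, y, z axes, in that order (R = Rz(yaw) Ry(pitch) Rx(roll)).
In Python, from cell import ctrl, viewer gives the robot as it stands.
- The arm moves only by the tool apply_moves, never from a script. Its argument "series" is a list that holds one entry, the list of rows, each a list of 6 numbers: the shift along the tool's x, y, z normalised to -1 to 1, where 1 is 50 mm, then the turn, a rotation vector about the tool's x, y, z normalised to -1 to 1, where 1 is 6 degrees. In form: [[[tx, ty, tz, rx, ry, rz], ...]]. A call has exactly 5 rows; each row shifts and turns the commanded pose from where the row before left it, along the tool's axes as they then stand; what a row does not reach is not made up. A row lasts 1/8 s, in which the tool goes at most 62.5 mm and 10.7 degrees, less where a joint would pass 70% of its speed; a pose out of reach is approached as far as the arm can. A call with a number of a shift or a turn outside -1 to 1 is refused whole. A call with a gripper value outside its range is refused whole. "claw" is the gripper command: -1 is shut, 1 is fully open, values between are in proportion, set as the call begins (left out, the last holds). The fingers move at their own pace and stop on an object; the grip force is fixed at half the most. Time passes only in rows, so rows that do not move let the fingers close, or fill a call up. It gives the time, the measured TCP pose, the force and the opening at its end, in the units of the state.
- ctrl.read_state(): the state, without advancing time (a new reading comes with each control period).
- viewer.get_image(name): name is "side" or "top" or "wrist"; returns the picture (420x560x3 uint8, blue, green, red); there is no depth.
- viewer.camera_info(name): a dict with "K" (3x3 intrinsics, pixels), "distortion" ([k1, k2, p1, p2, k3] as OpenCV has them; the pictures are not rectified), "R" (3x3) and "t" (3): a world point X has camera coordinates R X + t. Camera axes: x right, y down, z forward; pixel columns grow to the right and rows downward; lengths in mm; the calibration is good to about 2 mm. A picture is of the moment at which its call begins: read the wrist's pose just before it. camera_info takes no time and is no camera call; for the wrist camera it gives the pose at the moment of the call.
- ctrl.finish_job(): hands the job in, once; it reports no verdict.
Trained networks look in the newest picture that a camera, given by its name, has taken for a name from the list of things; names that differ only in an ending like _2 or _b are one class to them, and where a whole thing is asked for, a point or a joint stands for the part that bears it (a point fixed in the world has none). Each returns a list of dicts, best first, with "score" (0 to 1); they miss things now and then, are a little off and sometimes report something else, mostly with a low value. They report only what shows in the picture. A call takes as long as a camera call. They do not tell look-alikes from the thing itself.
- viewer.find_in(camera, label): "location" ([column, row] as shares, 0 to 1, of the picture: columns of its width, rows of its height, amid what is visible of it).
The state is a dict: "clock": time; "qpos": joint angles; "qd": joint speeds; "tau": joint torques, N m; "eef_pos": TCP position; "tool_rot": TCP orientation; "force": force on the tool from outside, world axes, zero at the start; "torque": the same for the moment, N m; "width": finger opening in mm.
Only numpy, scipy, OpenCV 4.12 (cv2) and the standard library are available. Lean on these libraries where they do the work, as an engineer would, in place of code of your own. Each camera call takes 0.05 s, during which the arm holds its last target. There are 200 camera calls.

## Working session

There is one attempt and no reset: what is moved stays moved. The work goes in short steps, Python scripts to look and compute and a tool call to move; the robot and the scene stay as the last step left them, time stands still between calls to the robot, and variables do not carry over. Pictures are saved under pics/ and viewed, about 8 in all and at most 12, crops included, and the job is handed in when it is done.

Besides the shell and the picture viewer there is one more tool, called after "Emit:" as a command line: name --argument value ..., lists and objects as JSON in quotes. apply_moves: Moves the arm, as the interface text tells. Scaled input: -1 to 1 covers 50 mm each way for a shift and 6 degrees each way for a turn. Its arguments: {"type":"object","properties":{"series":{"type":"array","items":{"type":"array","items":{"type":"array","items":{"type":"number"}}}},"claw":{"type":"number"}},"required":["series"]}

```bash
ls; mkdir -p pics
cat > h.py <<'E'
import numpy as np, cv2
from cell import ctrl, viewer
from scipy.spatial.transform import Rotation as Ro
def und(ci,uv):
    return cv2.undistortPoints(np.array([[uv]],float),np.array(ci["K"]),np.array(ci["distortion"]))[0,0]
def ray(cam,uv,ci=None):
    ci=ci or viewer.camera_info(cam);R=np.array(ci["R"]);t=np.array(ci["t"]).ravel()
    d=R.T@np.r_[und(ci,uv),1]; return -R.T@t,d/np.linalg.norm(d)
def atz(cam,uv,z,ci=None):
    c,d=ray(cam,uv,ci); return c+d*(z-c[2])/d[2]
def proj(cam,X,ci=None):
    ci=ci or viewer.camera_info(cam)
    return cv2.projectPoints(np.atleast_2d(X).astype(float),cv2.Rodrigues(np.array(ci["R"]))[0],np.array(ci["t"],float).ravel(),np.array(ci["K"]),np.array(ci["distortion"],float))[0][:,0]
def tri(c1,u1,c2,u2):
    a,d=ray(c1,u1);b,e=ray(c2,u2)
    s=np.linalg.lstsq(np.c_[d,-e],b-a,rcond=None)[0];p,q=a+s[0]*d,b+s[1]*e
    return (p+q)/2,np.linalg.norm(p-q)
def grab(cam,name):
    im=viewer.get_image(cam);cv2.imwrite(f"pics/{name}.png",im);return im
E
python3 - <<'E'
from h import *
print(ctrl.read_state())
ims=[grab(c,c+"0") for c in("top","side","wrist")]
W=560
for c in("top","side"):
    ci=viewer.camera_info(c);print(c,np.round(-np.array(ci["R"]).T@np.array(ci["t"]).ravel()),np.round(np.array(ci["R"])[2],2))
    for l in("lock_key","key_eye","blank_key","bay_lip","bay_bushing","bay_floor"):
        print(c,l,[(np.round(np.array(d["location"])*[560,420],1),round(d["score"],2)) for d in viewer.find_in(c,l)[:3]])
cv2.imwrite("pics/a.png",cv2.resize(np.hstack(ims[:2]),(1120,420))[:, :])
E
```

```text
pics
{'clock': 0.0, 'qpos': array([-1.32379718,  0.62935052,  0.03847773,  1.51839177, -0.02704325,
        0.99628651, -0.02001431]), 'qd': array([-0.0006443 , -0.00250755,  0.00062689,  0.00210228,  0.00055548,
       -0.00085322, -0.00032801]), 'tau': array([ 9.13660788e-04, -5.63395536e+01,  1.22640576e+00, -1.93447959e+01,
        1.10115673e-02,  1.05022584e-02, -1.33991873e-05]), 'eef_pos': array([199.80565024, 617.86158593, 230.37928507]), 'tool_rot': array([3.14158184e+00, 1.91729320e-03, 1.25792984e+00]), 'force': array([ 0.59885213, -0.05673777,  0.32123559]), 'torque': array([-0.00680236,  0.02217785, -0.00410256]), 'width': 85.59902512237164}
top [ 456.   11. 1297.] [ 0.05 -0.02 -1.  ]
top lock_key [(array([214.5, 273.8]), 0.81), (array([317.5, 207.9]), 0.69), (array([395.8, 283.9]), 0.64)]
top key_eye [(array([220.1, 273.6]), 0.83), (array([315.7, 207.5]), 0.64), (array([335.1, 144.3]), 0.64)]
top blank_key [(array([361.2, 213.7]), 0.52)]
top bay_lip [(array([209.9, 177.8]), 0.89)]
top bay_bushing [(array([208.4, 179.1]), 0.88)]
top bay_floor [(array([207. , 177.1]), 0.71)]
side [579. 687. 963.] [-0.07 -0.64 -0.77]
side lock_key [(array([350.5, 281.4]), 0.94), (array([333.5, 203.6]), 0.61), (array([288.2, 202.8]), 0.52)]
side key_eye [(array([329.3, 201.7]), 0.89), (array([349.3, 281.2]), 0.8), (array([321.5, 148. ]), 0.78)]
side blank_key [(array([276.8, 175.1]), 0.73)]
side bay_lip [(array([251. , 267.6]), 0.65)]
side bay_bushing [(array([252.4, 267.6]), 0.94)]
side bay_floor [(array([250.6, 262.3]), 0.59)]
```

View pics/top0.png

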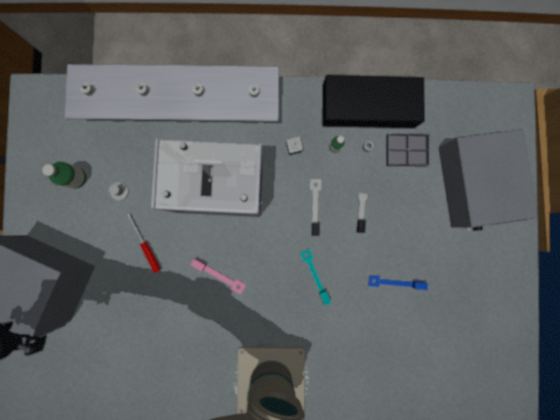

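View pics/side0.png

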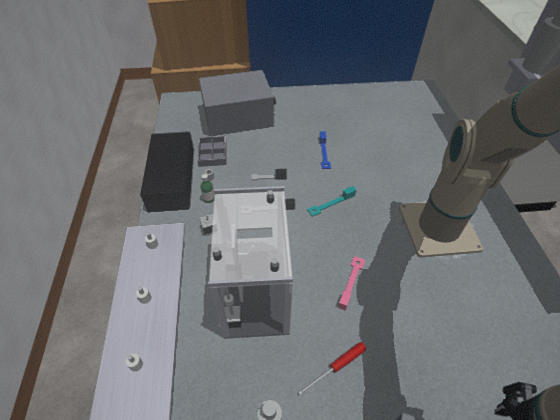

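Run:
```python
from h import *
t=cv2.imread("pics/top0.png");s=cv2.imread("pics/side0.png")
a=cv2.resize(t[130:245,145:385],(800,383),interpolation=cv2.INTER_CUBIC)
cv2.imwrite("pics/c1.png",a)
cv2.imwrite("pics/c2.png",cv2.resize(s[150:345,195:315],(369,600),interpolation=cv2.INTER_CUBIC))
for p in[(316,184),(316,229),(362,198),(361,227)]:print(atz("top",p,5))
```

```text
[ 609.29114814 -133.91294336    5.        ]
[ 468.72675016 -134.71093866    5.        ]
[ 567.14931736 -278.56403284    5.        ]
[ 476.37161655 -275.47090441    5.        ]
```

View pics/c1.png

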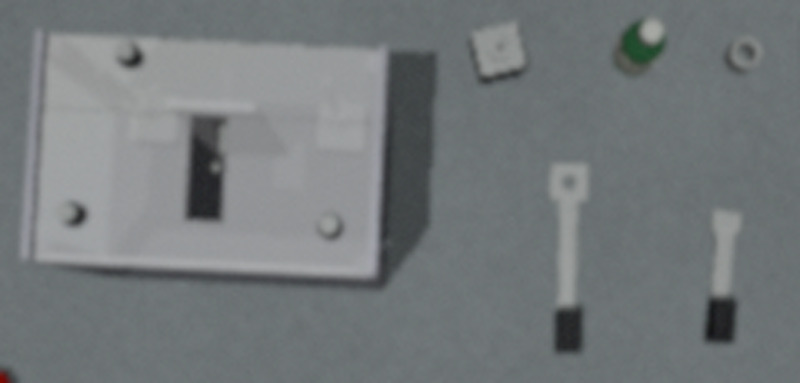

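View pics/c2.png

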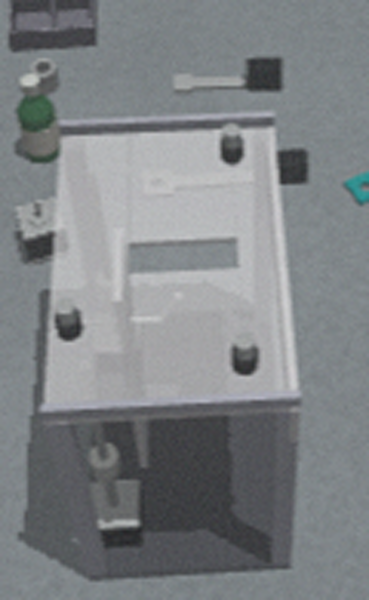

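Run:
```python
from h import *
from scipy.optimize import least_squares
T=lambda x,y:(145+x/3.3333,130+y/3.33); S=lambda x,y:(195+x/3.075,150+y/3.077)
# slot corners order: (x-5,y+14),(x-5,y-14),(x-85,y-14),(x-85,y+14)  (y left in top image)
tc=[T(192,115),T(226,117),T(220,220),T(186,218)]
sc=[S(128,272),S(130,243),S(236,237),S(239,265)]
for a,b in zip(tc,sc):print("slot",tri("top",a,"side",b))
ball=tri("top",T(215,167),"side",S(180,295));print("ball",ball)
b=np.array([[-5,14],[-5,-14],[-85,-14],[-85,14]],float)
def res(p):
    c,s=np.cos(p[2]),np.sin(p[2]);W=np.c_[p[0]+c*b[:,0]-s*b[:,1],p[1]+s*b[:,0]+c*b[:,1],np.full(4,267.)]
    return np.r_[(proj("top",W)-tc).ravel(),(proj("side",W)-sc).ravel()]
r=least_squares(res,[690,150,0]);print(r.x,np.degrees(r.x[2]),np.round(r.fun,1))
c,s=np.cos(r.x[2]),np.sin(r.x[2])
d=ball[0][:2]-r.x[:2];print("ball in bay",c*d[0]+s*d[1],-s*d[0]+c*d[1],ball[0][2])
ci=viewer.camera_info("wrist");st=ctrl.read_state();Rt=Ro.from_euler("xyz",st["tool_rot"]).as_matrix()
R=np.array(ci["R"]);C=-R.T@np.array(ci["t"]).ravel()
print("cam in tool",Rt.T@(C-st["eef_pos"]),"\n",np.round(Rt.T@R.T,3),ci["K"])
print("toolR",np.round(Rt,3))
```

```text
slot (array([623.07330809, 177.89859378, 270.11688288]), np.float64(0.109741491192988))
slot (array([621.27003743, 152.42461708, 271.27537003]), np.float64(0.9050004678494288))
slot (array([543.61757557, 155.32622013, 272.8232538 ]), np.float64(1.9682634098502283))
slot (array([544.20935265, 180.65990383, 272.47558018]), np.float64(3.267106442589048))
ball (array([588.78775592, 167.27945945, 221.4621473 ]), np.float64(3.2298565924794893))
[ 6.28170419e+02  1.63969758e+02 -3.22627117e-02] -1.8485172181857095 [ 0.1  0.   1.1 -0.1  1.3  1.   0.2  1.1 -0.2  0.9 -0.7  0.4 -0.1  0.6
 -0.5  1.4]
ball in bay -39.46893015400255 2.0376078119823147 221.4621473034823
cam in tool [  -0.34435251  -84.00194886 -142.53720768] 
 [[ 1.     0.     0.001]
 [-0.001  0.945  0.328]
 [-0.001 -0.328  0.945]] [[327.42831779   0.         282.2407283 ]
 [  0.         327.42831779 203.16919983]
 [  0.           0.           1.        ]]
toolR [[ 0.308  0.951 -0.   ]
 [ 0.951 -0.308  0.   ]
 [ 0.    -0.    -1.   ]]
```

```bash
cat >> h.py <<'E'
def tool(yaw,tilt=0):
    """tool x = +Y side rotated by yaw(deg) about z; tilt (deg) leans the fingers forward along heading"""
    base=np.array([[0,1,0],[1,0,0],[0,0,-1.]])
    return Ro.from_euler("z",yaw,degrees=True)*Ro.from_euler("y",-tilt,degrees=True)*Ro.from_matrix(base)
def state():
    s=ctrl.read_state();return s["eef_pos"],Ro.from_euler("xyz",s["tool_rot"]),s
def plan(wps,start=None,nd=2):
    """wps: list of (pos,R,nrows); prints rows"""
    p,R=start if start else state()[:2]; out=[]
    for P,Q,n in wps:
        P=np.array(P,float);p0=p.copy();w=(R.inv()*Q).as_rotvec();R0=R
        for k in range(n):
            goal=p0+(P-p0)*(k+1)/n;Rg=R0*Ro.from_rotvec(w*(k+1)/n)
            r=np.r_[R.inv().apply(goal-p)/50,np.degrees((R.inv()*Rg).as_rotvec())/6].round(nd)+0.
            out.append(r);p=p+R.apply(r[:3]*50);R=R*Ro.from_rotvec(np.radians(r[3:]*6))
    print("end",p.round(1),R.as_euler("xyz").round(3))
    for i in range(0,len(out),5):print(str([o.tolist() for o in out[i:i+5]]),"MAX",np.abs(out[i:i+5]).max())
    return p,R
E
python3 - <<'E'
from h import *
p,R,_=state()
plan([((260,560,330),tool(-1.85),3),((590,167,320),tool(-1.85),12)],start=(np.array([199.997,618.481,231.313]),R))
E
```

```text
end [590.  167.1 319.8] [-3.142 -0.     1.539]
[[-0.25, 0.5, -0.66, 0.0, 0.0, -0.89], [-0.29, 0.48, -0.66, 0.0, 0.0, -0.9], [-0.34, 0.44, -0.65, 0.0, 0.0, -0.89], [-0.64, 0.57, 0.02, 0.0, 0.0, 0.0], [-0.63, 0.57, 0.01, 0.0, 0.0, 0.0]] MAX 0.9
[[-0.64, 0.57, 0.02, 0.0, 0.0, 0.0], [-0.64, 0.57, 0.02, 0.0, 0.0, 0.0], [-0.63, 0.57, 0.01, 0.0, 0.0, 0.0], [-0.64, 0.58, 0.02, 0.0, 0.0, 0.0], [-0.64, 0.57, 0.01, 0.0, 0.0, 0.0]] MAX 0.64
[[-0.63, 0.57, 0.02, 0.0, 0.0, 0.0], [-0.64, 0.57, 0.02, 0.0, 0.0, 0.0], [-0.64, 0.57, 0.01, 0.0, 0.0, 0.0], [-0.63, 0.57, 0.02, 0.0, 0.0, 0.0], [-0.64, 0.57, 0.02, 0.0, 0.0, 0.0]] MAX 0.64
```

Emit:
apply_moves --series '[[[-0.25,0.5,-0.66,0,0,-0.89],[-0.29,0.48,-0.66,0,0,-0.9],[-0.34,0.44,-0.65,0,0,-0.89],[-0.64,0.57,0.02,0,0,0],[-0.63,0.57,0.01,0,0,0]]]'

```text
clock: 1.38
eef_pos: [315.7, 493.7, 328.9]
tool_rot: [3.141, -0.001, 1.539]
force: [0.6, 0.1, -0.7]
width: 85.5
```

Emit:
apply_moves --series '[[[-0.64,0.57,0.02,0,0,0],[-0.64,0.57,0.02,0,0,0],[-0.63,0.57,0.01,0,0,0],[-0.64,0.58,0.02,0,0,0],[-0.64,0.57,0.01,0,0,0]]]'

```text
clock: 2.0
eef_pos: [453.5, 329.4, 324.5]
tool_rot: [3.141, -0.0, 1.539]
force: [-0.3, -0.2, -0.0]
width: 85.3
```

Emit:
apply_moves --series '[[[-0.63,0.57,0.02,0,0,0],[-0.64,0.57,0.02,0,0,0],[-0.64,0.57,0.01,0,0,0],[-0.63,0.57,0.02,0,0,0],[-0.64,0.57,0.02,0,0,0]]]'

```text
clock: 2.62
eef_pos: [590.8, 166.1, 319.9]
tool_rot: [3.141, -0.0, 1.539]
force: [1.0, 1.1, 0.5]
width: 85.3
```

Run:
```python
from h import *
for _ in range(5):grab("wrist","w_hook")
p,R,s=state();print(s["clock"],p,s["tool_rot"],np.abs(s["qd"]).max())
print(proj("wrist",[[588.8,167.3,221]]))
np.save("ci_hook.npy",viewer.camera_info("wrist"),allow_pickle=True)
```

```text
2.875 [589.51783346 167.71119324 319.6653117 ] [-3.14082807e+00 -7.96210023e-04  1.53885635e+00] 0.021472084291809457
[[281.98610588 202.8000689 ]]
```

View pics/w_hook.png

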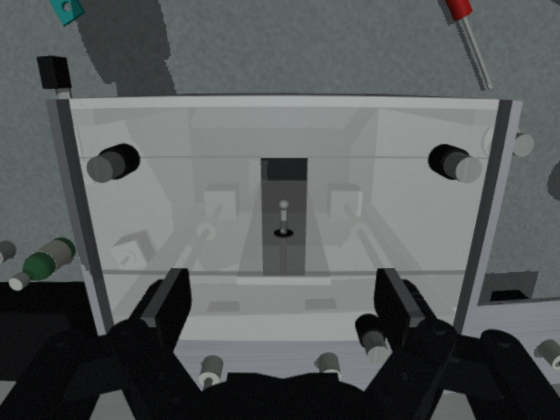

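Run:
```python
from h import *
im=cv2.imread("pics/w_hook.png")
cv2.imwrite("pics/c3.png",cv2.resize(im[145:290,235:335],(500,725)[0:2],interpolation=cv2.INTER_CUBIC)[:600])
b=atz("wrist",(284,204),219);print(b)
for uv,z in[((261,158),268),((307,158),268),((101,271),268),((467,271),268),((55,100),225),((520,100),225)]:print(uv,atz("wrist",uv,z))
o=np.array([628.2,164.]);y=-.0323;c,s=np.cos(y),np.sin(y);d=b[:2]-o;print(c*d[0]+s*d[1],-s*d[0]+c*d[1])
Q=tool(0); 
plan([((534,120,320),Q,1),((534,-134,320),Q,6),((534,-134,120),Q,5)])
```

```text
[590.53940931 168.83238057 219.        ]
(261, 158) [543.7446241  156.08579758 268.        ]
(307, 158) [544.611571   183.68029707 268.        ]
(101, 271) [618.62039687  40.69091275 268.        ]
(467, 271) [626.82663334 294.85973066 268.        ]
(55, 100) [504.25018235   7.01662725 225.        ]
(520, 100) [514.43647293 341.40407791 225.        ]
-37.797005695116084 3.6136344276124763
end [ 534.2 -134.1  120.2] [3.141 0.    1.571]
[[-0.99, -1.08, -0.01, -0.01, -0.01, -0.31], [-0.85, 0.0, 0.0, 0.0, 0.0, 0.0], [-0.84, 0.0, 0.0, 0.0, 0.0, 0.0], [-0.85, 0.0, 0.0, 0.0, 0.0, 0.0], [-0.85, 0.0, 0.0, 0.0, 0.0, 0.0]] MAX 1.08
[[-0.84, 0.0, 0.0, 0.0, 0.0, 0.0], [-0.85, 0.0, 0.0, 0.0, 0.0, 0.0], [0.0, 0.0, 0.8, 0.0, 0.0, 0.0], [0.0, 0.0, 0.8, 0.0, 0.0, 0.0], [0.0, 0.0, 0.8, 0.0, 0.0, 0.0]] MAX 0.85
[[0.0, 0.0, 0.8, 0.0, 0.0, 0.0], [0.0, 0.0, 0.8, 0.0, 0.0, 0.0]] MAX 0.8
```

View pics/c3.png

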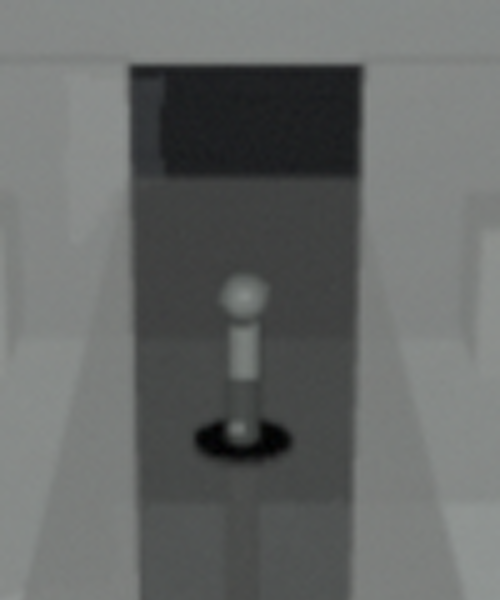

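Emit:
apply_moves --series '[[[-0.5,-0.54,0,0,0,-0.31],[-0.5,-0.54,0,0,0,0],[-0.85,0,0,0,0,0],[-0.85,0,0,0,0,0],[-0.85,0,0,0,0,0]]]'

```text
clock: 3.5
eef_pos: [534.8, -8.8, 320.2]
tool_rot: [3.141, -0.001, 1.574]
force: [0.9, 0.2, 0.6]
width: 85.3
```

Emit:
apply_moves --series '[[[-0.85,0,0,0,0,0],[-0.85,0,0,0,0,0],[-0.85,0,0,0,0,0],[0,0,0.8,0,0,0],[0,0,0.8,0,0,0]]]'

```text
clock: 4.12
eef_pos: [535.7, -135.8, 239.5]
tool_rot: [3.139, -0.001, 1.572]
force: [0.1, 0.2, 0.4]
width: 85.4
```

Emit:
apply_moves --series '[[[0,0,0.8,0,0,0],[0,0,0.8,0,0,0],[0,0,0.8,0,0,0],[0,0,0,0,0,0],[0,0,0,0,0,0]]]'

```text
clock: 4.75
eef_pos: [536.3, -136.4, 121.2]
tool_rot: [3.14, 0.0, 1.572]
force: [0.4, -0.2, 0.8]
width: 85.5
```

Run:
```python
from h import *
ci=np.load("ci_hook.npy",allow_pickle=True).item()
b=atz("wrist",(283.8,204.4),219,ci);e=atz("wrist",(282.6,231.4),190,ci);print(b,e,"dx",b[0]-e[0])
for _ in range(2):im=grab("wrist","w_key")
p,R,s=state();print(s["clock"],p,s["tool_rot"],np.abs(s["qd"]).max())
np.save("ci_key.npy",viewer.camera_info("wrist"),allow_pickle=True)
```

```text
[590.86789111 168.66516246 219.        ] [626.97010804 166.67731009 190.        ] dx -36.102216931727526
4.85 [ 536.67148523 -136.92512074  121.70374272] [3.13812053e+00 5.23619402e-04 1.57169657e+00] 0.00497957439694075
```

View pics/w_key.png

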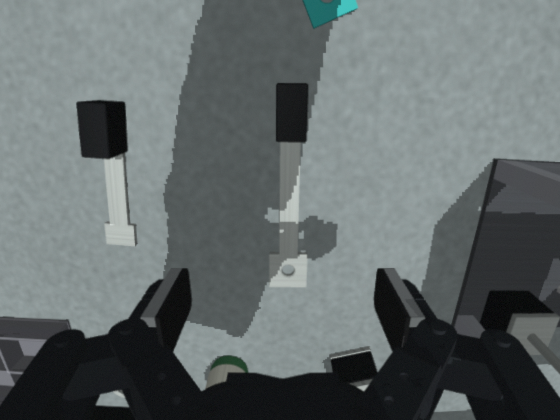

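Run:
```python
from h import *
from scipy.optimize import least_squares
im=cv2.imread("pics/w_key.png");g=cv2.cvtColor(im,6);ci=np.load("ci_key.npy",allow_pickle=True).item()
def comp(m,seed):
    n,l,st,c=cv2.connectedComponentsWithStats(m.astype(np.uint8));k=l[seed[1],seed[0]];return (l==k),st[k],c[k]
m,st,c=comp(g<55,(292,112));print("block",st,c)
cn=cv2.findContours(m.astype(np.uint8),0,2)[0][0];r=cv2.minAreaRect(cn);print(r,cv2.boxPoints(r).round(1).tolist())
print("head rows"); 
for v in range(252,290,4):print(v,g[v,264:312:2].tolist())
e=g[262:278,280:297].astype(float);print(e.astype(int))
```

```text
block [ 276   83   32   59 1843] [291.17851329 111.64622897]
((291.4999694824219, 111.99998474121094), (30.999996185302734, 57.99999237060547), 0.0) [[276.0, 141.0], [276.0, 83.0], [307.0, 83.0], [307.0, 141.0]]
head rows
252 [85, 85, 85, 76, 76, 76, 79, 81, 109, 109, 108, 111, 110, 113, 113, 111, 108, 80, 87, 110, 104, 83, 87, 86]
256 [87, 86, 89, 112, 113, 112, 112, 111, 111, 112, 109, 110, 110, 110, 113, 112, 113, 150, 184, 187, 186, 164, 90, 89]
260 [85, 85, 90, 109, 111, 110, 111, 111, 109, 112, 147, 160, 183, 183, 183, 183, 183, 182, 183, 182, 183, 179, 156, 150]
264 [88, 89, 91, 109, 110, 111, 109, 108, 111, 176, 175, 169, 164, 168, 178, 181, 181, 180, 180, 178, 180, 174, 146, 145]
268 [84, 86, 89, 111, 112, 112, 113, 114, 174, 149, 148, 147, 147, 145, 147, 151, 184, 187, 186, 186, 187, 179, 151, 149]
272 [87, 88, 92, 109, 110, 112, 114, 179, 175, 115, 129, 142, 141, 136, 101, 147, 184, 184, 184, 183, 184, 173, 151, 150]
276 [91, 91, 93, 109, 125, 157, 179, 180, 181, 179, 165, 147, 144, 149, 171, 180, 182, 181, 181, 181, 181, 169, 146, 145]
280 [89, 90, 93, 133, 180, 179, 181,
[... 771 characters left out ...]
149 147 148 148 147 147 147 147 145 147 147 145 151 176 184]
 [169 150 138 145 148 147 147 145 145 144 144 144 144 138 137 168 184]
 [163 143 126 142 146 146 146 144 144 141 141 141 138 127 129 164 182]
 [166 144 118 133 144 146 146 143 143 142 142 137 124 111 131 164 182]
 [175 151 115 114 129 139 142 142 141 141 136 122 101 108 147 170 184]
 [178 162 136 113 108 117 125 124 123 121 112  98  97 126 158 178 184]
 [177 172 157 136 113 103 100  95  96  94  92  97 118 147 168 180 182]
 [181 178 171 158 142 131 117 106 107 108 116 131 144 162 176 180 180]
 [181 182 179 174 165 157 147 142 144 143 149 164 171 175 180 182 182]
 [184 182 183 180 177 174 170 168 166 164 172 177 181 181 182 181 183]]
```

Run:
```python
from h import *
from scipy.optimize import least_squares
ci=np.load("ci_key.npy",allow_pickle=True).item();ch=np.load("ci_hook.npy",allow_pickle=True).item()
P=lambda uv,z:atz("wrist",uv,z,ci).round(1)
eye=P((288.1,270),5);print("eye",eye,"block corners",P((275.6,82.6),32),P((307.6,82.6),32),P((307.2,141.4),32),P((275.6,141.4),32))
c=np.mean([P((275.6,82.6),32),P((307.6,82.6),32),P((307.2,141.4),32),P((275.6,141.4),32)],0)
print("centre",c,"len",np.linalg.norm((eye-c)[:2]),"yaw",np.degrees(np.arctan2(*(eye-c)[1::-1])))
print("elbow?",atz("wrist",(283,221),190,ch))
top=[atz("top",(145+x/3.333,130+y/3.33),z) for x,y,z in((569,182,5),(568,328,32))];print(top)
```

```text
eye [ 607.2 -131.9    5. ] block corners [ 447.9 -141.9   32. ] [ 447.8 -120.4   32. ] [ 487.3 -119.7   32. ] [ 487.3 -142.1   32. ]
centre [ 467.575 -131.025   32.   ] len 139.62774169197186 yaw -0.35905569055904796
elbow? [616.79853725 167.35025328 190.        ]
[array([ 607.22367372, -133.0372511 ,    5.        ]), array([ 469.97770686, -129.88558323,   32.        ])]
```

Run:
```python
from h import *
Q=tool(-.36)
plan([((467.5,-131,70),Q,2),((467.5,-131,25),Q,3)])
```

```text
end [ 467.3 -130.9   25. ] [3.141e+00 1.000e-03 1.564e+00]
[[0.06, -0.69, 0.51, 0.02, 0.0, 0.03], [0.06, -0.7, 0.52, 0.01, 0.0, 0.04], [0.0, 0.0, 0.3, 0.0, 0.0, 0.0], [0.0, 0.0, 0.3, 0.0, 0.0, 0.0], [0.0, 0.0, 0.3, 0.0, 0.0, 0.0]] MAX 0.7
```

Emit:
apply_moves --series '[[[0.06,-0.69,0.51,0.02,0,0.03],[0.06,-0.7,0.52,0.01,0,0.04],[0,0,0.3,0,0,0],[0,0,0.3,0,0,0],[0,0,0.3,0,0,0]]]'

```text
clock: 5.48
eef_pos: [467.7, -131.2, 23.2]
tool_rot: [3.141, 0.001, 1.564]
force: [-0.3, -0.4, -0.3]
width: 85.6
```

Emit:
apply_moves --series '[[[0,0,0,0,0,0],[0,0,0,0,0,0],[0,0,0,0,0,0],[0,0,0,0,0,0],[0,0,0,0,0,0]]]'

```text
clock: 6.1
eef_pos: [465.7, -131.0, 23.6]
tool_rot: [-3.139, 0.0, 1.564]
force: [-0.1, -0.2, -0.1]
width: 85.6
```

Run:
```python
from h import *
p,R,s=state();print(p,s["tool_rot"])
plan([((467.5,-131,4),tool(-.36),3)])
```

```text
[ 465.70401776 -130.99319836   23.59522211] [-3.13889275e+00  1.05740956e-04  1.56377514e+00]
end [ 467.7 -131.     4.1] [3.141 0.    1.565]
[[0.0, 0.01, 0.13, -0.01, 0.0, 0.0], [0.0, 0.01, 0.13, -0.01, 0.0, 0.0], [0.0, 0.02, 0.13, -0.01, 0.0, -0.01]] MAX 0.13
```

Emit:
apply_moves --series '[[[0,0.01,0.13,-0.01,0,0],[0,0.01,0.13,-0.01,0,0],[0,0.02,0.13,-0.01,0,0],[0,0,0,0,0,0],[0,0,0,0,0,0]]]'

```text
clock: 6.72
eef_pos: [468.0, -131.1, 4.4]
tool_rot: [-3.14, -0.0, 1.564]
force: [0.7, 0.1, -0.6]
width: 85.4
```

Emit:
apply_moves --series '[[[0,0,0,0,0,0],[0,0,0,0,0,0],[0,0,0,0,0,0],[0,0,0,0,0,0],[0,0,0,0,0,0]]]' --claw -1

```text
clock: 7.35
eef_pos: [468.3, -131.2, 4.8]
tool_rot: [-3.14, -0.0, 1.564]
force: [-0.3, 0.1, 5.2]
width: 21.0
```

Emit:
apply_moves --series '[[[0,0,0,0,0,0],[0,0,0,0,0,0],[0,0,0,0,0,0],[0,0,0,0,0,0],[0,0,0,0,0,0]]]'

```text
clock: 7.98
eef_pos: [468.3, -131.2, 4.8]
tool_rot: [-3.14, -0.0, 1.564]
force: [-1.3, -0.0, 4.8]
width: 21.1
```

Run:
```python
from h import *
p,R,s=state();print(p,s["tool_rot"],s["force"],s["width"])
im=grab("wrist","w_grip")
```

```text
[ 468.30257211 -131.24522157    4.84439535] [-3.14043001e+00 -3.03694907e-04  1.56364806e+00] [-1.29410248 -0.01774684  4.79199352] 21.142077494209317
```

```bash
cat > fk.py <<'E'
import numpy as np
def fk(q,L=172.,yaw0=0.):
    T=np.eye(4);T[:2,:2]=[[np.cos(yaw0),-np.sin(yaw0)],[np.sin(yaw0),np.cos(yaw0)]]
    for (al,a,d),th in zip([(0,0,267),(-1,0,0),(1,0,293),(1,52.5,0),(1,77.5,342.5),(1,0,0),(-1,76,97)],q):
        al*=np.pi/2;c,s=np.cos(th),np.sin(th);ca,sa=np.cos(al),np.sin(al)
        T=T@np.array([[c,-s,0,a],[s*ca,c*ca,-sa,-d*sa],[s*sa,c*sa,ca,d*ca],[0,0,0,1]])
    T=T.copy();T[:3,3]+=T[:3,2]*L;return T
E
python3 - <<'E'
from h import *; from fk import fk
q=[-1.32379718,0.62935052,0.03847773,1.51839177,-0.02704325,0.99628651,-0.02001431]
T=fk(q);print(T[:3,3],np.hypot(*T[:2,3]),np.degrees(np.arctan2(T[1,3],T[0,3])),T[:3,2],"want r",np.hypot(199.8,617.9),"z230.4")
p,R,s=state();T=fk(s["qpos"]);print(s["qpos"],T[:3,3],np.hypot(*T[:2,3]),T[:3,2],np.hypot(*p[:2]),p)
Q=tool(-1.83,25);print(Q.as_matrix().round(2))
E
```

```text
[ 158.39578326 -554.39220078   41.91983105] 576.5760456688877 -74.05479408814989 [-0.02941484  0.10235349 -0.99431309] want r 649.4000692947299 z230.4
[ 0.15810412  0.80028873  0.08578641  2.1189943  -0.269061    0.23350233
  2.04377864] [850.94932012 185.39125718 365.88711064] 870.9102500572839 [ 0.8735285   0.15934053 -0.45995495] 486.3175292373219 [ 468.27256751 -131.24611142    4.84291176]
[[ 0.03  0.91  0.42]
 [ 1.   -0.03 -0.01]
 [ 0.    0.42 -0.91]]
```

```bash
cat > fk.py <<'E'
import numpy as np
from scipy.spatial.transform import Rotation as Ro
def fk(q,P,sg):
    d1,L1,L2,L3,c1,c7=P
    q=np.array(q)*sg; R=Ro.from_euler("z",q[0]+c1)*Ro.from_euler("y",q[1]); p=np.array([0,0,d1])+R.apply([0,0,L1])
    R=R*Ro.from_euler("z",q[2])*Ro.from_euler("y",q[3]);p=p+R.apply([0,0,L2])
    R=R*Ro.from_euler("z",q[4])*Ro.from_euler("y",q[5]);p=p+R.apply([0,0,L3]);R=R*Ro.from_euler("z",q[6]+c7)
    return p,R
E
python3 - <<'E'
from h import *; from fk import fk; import itertools
from scipy.optimize import least_squares
p,R,s=state()
D=[([-1.32379718,0.62935052,0.03847773,1.51839177,-0.02704325,0.99628651,-0.02001431],np.array([199.80565,617.86158593,230.37928507]),Ro.from_euler("xyz",[3.14158184,1.91729320e-03,1.25792984])),(s["qpos"],p,R)]
out=[]
for a,b,c,d in itertools.product([1,-1],repeat=4):
    sg=np.array([a,1,b,1,c,1,d])
    for c1 in(0,1.57,3.14,-1.57):
      for c7 in (0,1.57,3.14,-1.57):
        f=lambda P:np.concatenate([np.r_[fk(q,P,sg)[0]-p,200*(R.inv()*fk(q,P,sg)[1]).as_rotvec()] for q,p,R in D])
        r=least_squares(f,[300,560,380,300,c1,c7]);out.append((r.cost,sg.tolist(),r.x.round(3),r.fun.round(1)))
out.sort(key=lambda t:t[0])
for o in out[:5]:print(*o)
E
```

```text
Still running in the background as job /tmp/bash_jobs.1000/3d31d95b75b8 (pid 921). You'll get a notice when it ends.
```

```bash
kill -- -$(cat /tmp/bash_jobs.1000/3d31d95b75b8/pid); export OPENBLAS_NUM_THREADS=1 OMP_NUM_THREADS=1
cat > fk.py <<'E'
import numpy as np
def Rz(a):c,s=np.cos(a),np.sin(a);return np.array([[c,-s,0],[s,c,0],[0,0,1]])
def Ry(a):c,s=np.cos(a),np.sin(a);return np.array([[c,0,s],[0,1,0],[-s,0,c]])
def fk(q,P,sg):
    d1,L1,L2,L3,c1,c7=P
    q=np.array(q)*sg; R=Rz(q[0]+c1)@Ry(q[1]);p=np.array([0,0,d1])+R[:,2]*L1
    R=R@Rz(q[2])@Ry(q[3]);p=p+R[:,2]*L2
    R=R@Rz(q[4])@Ry(q[5]);p=p+R[:,2]*L3
    return p,R@Rz(q[6]+c7)
E
timeout 100 python3 - <<'E'
from h import *; from fk import fk; import itertools,time
from scipy.optimize import least_squares
p,R,s=state();print(s["clock"])
D=[([-1.32379718,0.62935052,0.03847773,1.51839177,-0.02704325,0.99628651,-0.02001431],np.array([199.80565,617.86158593,230.37928507]),Ro.from_euler("xyz",[3.14158184,1.91729320e-03,1.25792984]).as_matrix()),(s["qpos"],p,R.as_matrix())]
out=[]
for a,b,c,d in itertools.product([1,-1],repeat=4):
    sg=np.array([a,1,b,1,c,1,d])
    def f(P):
        o=[]
        for q,p,R in D:
            pp,RR=fk(q,P,sg);o+=[pp-p,100*(RR-R).ravel()]
        return np.concatenate(o)
    for c1 in(0,):
      for c7 in (0,1.57,3.14,-1.57):
        r=least_squares(f,[300,560,380,300,c1,c7],max_nfev=60);out.append((r.cost,sg.tolist(),r.x.round(3),r.fun.round(1)))
out.sort(key=lambda t:t[0])
for o in out[:3]:print(*o)
E
```

```text
8.025
16.06425611429807 [-1, 1, -1, 1, -1, 1, -1] [-8.81760e+01  5.59723e+02  3.81831e+02 -7.44640e+01 -4.80000e-02
  3.09300e+00] [ 3.3 -0.9  0.3 -0.  -0.  -0.   0.  -0.   0.   0.  -0.  -0.   0.8  4.5
 -0.3  0.   0.   0.  -0.  -0.   0.   0.   0.   0. ]
16.064256117394137 [-1, 1, -1, 1, -1, 1, -1] [-8.80720e+01  5.59723e+02  3.81831e+02 -7.43600e+01 -4.80000e-02
  3.09300e+00] [ 3.3 -0.9  0.3 -0.  -0.  -0.   0.  -0.   0.   0.  -0.  -0.   0.8  4.5
 -0.3  0.   0.   0.  -0.  -0.   0.   0.   0.   0. ]
16.064256118987974 [-1, 1, -1, 1, -1, 1, -1] [-8.84840e+01  5.59722e+02  3.81831e+02 -7.47710e+01 -4.80000e-02
 -3.19000e+00] [ 3.3 -0.9  0.3 -0.  -0.  -0.   0.  -0.   0.   0.  -0.  -0.   0.8  4.5
 -0.3  0.   0.   0.  -0.  -0.   0.   0.   0.   0. ]
```

```bash
export OPENBLAS_NUM_THREADS=1
python3 - <<'E'
from h import *
p,R,s=state()
plan([((468.3,-131.2,60),R,2),((475,-131.2,120),tool(-.4,25),7),((475,-131.2,120),tool(-.4,25),1)])
E
```

```text
end [ 474.9 -131.3  120. ] [ 2.705 -0.     1.564]
[[0.0, 0.0, -0.55, 0.0, 0.0, 0.0], [0.0, 0.0, -0.55, 0.0, 0.0, 0.0], [0.0, 0.02, -0.17, -0.6, 0.0, 0.0], [0.0, 0.03, -0.17, -0.59, 0.0, 0.0], [0.0, 0.04, -0.17, -0.6, 0.0, 0.0]] MAX 0.6
[[0.0, 0.05, -0.17, -0.6, 0.0, 0.0], [0.0, 0.06, -0.16, -0.59, 0.0, 0.0], [0.0, 0.07, -0.16, -0.6, 0.0, 0.0], [0.0, 0.08, -0.15, -0.6, 0.0, 0.0], [0.0, 0.0, 0.0, 0.0, 0.0, 0.0]] MAX 0.6
```

Emit:
apply_moves --series '[[[0,0,-0.55,0,0,0],[0,0,-0.55,0,0,0],[0,0.02,-0.17,-0.6,0,0],[0,0.03,-0.17,-0.6,0,0],[0,0.04,-0.17,-0.6,0,0]]]'

```text
clock: 8.65
eef_pos: [469.0, -127.0, 78.0]
tool_rot: [3.006, -0.013, 1.566]
force: [-0.0, 1.4, -1.6]
width: 21.0
```

Run:
```python
from h import *
p,R,s=state();print(p,s["tool_rot"],s["qpos"].round(3),s["width"])
```

```text
[ 468.96108588 -126.99556052   78.02150058] [ 3.00550424 -0.01261313  1.56597547] [ 0.09   0.638  0.216  2.219 -0.818  0.239  2.614] 21.010129745047216
```

Emit:
apply_moves --series '[[[0,0.05,-0.17,-0.6,0,0],[0,0.06,-0.16,-0.6,0,0],[0,0.07,-0.16,-0.6,0,0],[0,0.08,-0.15,-0.6,0,0],[0,0,0,0,0,0]]]'

```text
clock: 9.28
eef_pos: [494.1, -138.1, 149.9]
tool_rot: [2.82, -0.033, 1.57]
force: [-0.2, 0.2, -1.8]
width: 21.3
```

Run:
```python
from h import *
p,R,s=state();print(p,s["tool_rot"],s["qpos"].round(3),s["width"],s["force"])
```

```text
[ 494.10532333 -138.12255107  149.88829523] [ 2.8201099  -0.03327452  1.57045468] [ 0.183  0.487  0.167  2.254 -1.099  0.233  2.941] 21.307485342451905 [-0.1812169   0.18178341 -1.78254698]
```

```bash
export OPENBLAS_NUM_THREADS=1
cat > fit.py <<'E'
from h import *; from fk import Rz,Ry
from scipy.optimize import least_squares
E_=lambda e:Ro.from_euler("xyz",e).as_matrix()
D=[([-1.32379718,0.62935052,0.03847773,1.51839177,-0.02704325,0.99628651,-0.02001431],[199.80565,617.86158593,230.37928507],[3.14158184,1.91729320e-03,1.25792984]),
([ 0.15810412,0.80028873,0.08578641,2.1189943,-0.269061,0.23350233,2.04377864],[468.27256751,-131.24611142,4.84291176],[-3.14043,-3.0369e-4,1.563648]),
([ 0.09,0.638,0.216,2.219,-0.818,0.239,2.614],[468.96108588,-126.99556052,78.02150058],[3.00550424,-0.01261313,1.56597547]),
([ 0.183,0.487,0.167,2.254,-1.099,0.233,2.941],[494.10532333,-138.12255107,149.88829523],[2.8201099,-0.03327452,1.57045468])]
sg=np.array([-1,1,-1,1,-1,1,-1])
def fk(q,P):
    q=np.array(q)*sg;R=Rz(q[0]+P[7])@Ry(q[1]);p=np.array([0,0,P[0]])+R@[0,P[4],P[1]]
    R=R@Rz(q[2])@Ry(q[3]);p=p+R@[0,P[5],P[2]]
    R=R@Rz(q[4])@Ry(q[5]);p=p+R@[0,P[6],P[3]];return p,R@Rz(q[6]+P[8])
E
python3 - <<'E'
from fit import *
def f(P):
    o=[]
    for q,p,e in D:
        pp,RR=fk(q,P);o+=[pp-p,300*(RR-E_(e)).ravel()]
    return np.concatenate(o)
for c in(3.14,):
    r=least_squares(f,[300,560,380,300,0,0,0,0,c]);print(r.cost,r.x.round(3));print(r.fun.reshape(4,12).round(1)[:,:3])
np.save("P.npy",r.x)
E
```

```text
0.11629020421644233 [ 3.36754e+02  5.59131e+02  3.82145e+02  3.50494e+02 -1.07920e+01
 -1.67600e+01 -3.94000e-01 -0.00000e+00  3.14200e+00]
[[-0.  -0.  -0. ]
 [-0.   0.   0. ]
 [ 0.1 -0.1  0.2]
 [-0.   0.1 -0.2]]
```

```bash
export OPENBLAS_NUM_THREADS=1
cat >> fit.py <<'E'
P=np.load("P.npy") if __import__("os").path.exists("P.npy") else None
lo=np.array([-3.06,-.37,-1.25,.18,-1.1,.23,-2.94])+.015;hi=np.array([3.06,2.12,1.32,2.47,4.24,1.98,2.94])-.015
ball=np.array([590.9,168.7,219.]);EYE=np.array([0,138.9,2.35])
def bayR(psi=0,tilt=25,roll=0):  # key turned by psi about hook axis
    A=tool(-1.83,25).as_matrix()[:,2]
    return Ro.from_rotvec(-A*np.radians(psi))*tool(-1.83,tilt)
def tcp(eye,Q):return np.array(eye)-Q.apply(EYE)
def ik(p,R,seeds,w=0):
    best=[]
    M=R.as_matrix() if hasattr(R,"as_matrix") else R
    for q0 in seeds:
        def f(q):
            a,b=fk(q,P);return np.r_[(a-p),200*(b-M).ravel(),w*(q-q0)]
        r=least_squares(f,np.clip(q0,lo+1e-3,hi-1e-3),bounds=(lo,hi),max_nfev=80)
        a,b=fk(r.x,P);best.append((np.linalg.norm(a-p)+200*np.linalg.norm(b-M),r.x))
    return sorted(best,key=lambda t:t[0])
E
cat > t.py <<'E'
from fit import *
rng=np.random.default_rng(0);S=[rng.uniform(lo,hi)*[0.3,.4,1,1,1,.6,1] for _ in range(40)]
for psi in(0,20,-20):
    Q=bayR(psi);ax=-Q.as_matrix()[:,2];kx=Q.as_matrix()[:,1]
    for nm,eye in(("seat",ball-30*ax),("over",ball+12*ax),("mid",ball+12*ax-40*kx),("pre",ball+12*ax-120*kx)):
        b=ik(tcp(eye,Q),Q,S);print(psi,nm,tcp(eye,Q).round(),[(round(e,1),q.round(2).tolist()) for e,q in b[:4]])
E
timeout 400 python3 t.py
```

```text
0 seat [477. 172. 135.] [(np.float64(0.0), [-0.49, 0.52, -0.1, 2.37, 1.92, 0.31, -0.92]), (np.float64(0.0), [-0.39, 0.52, -0.25, 2.37, 1.84, 0.39, -0.84]), (np.float64(0.0), [-0.51, 0.52, -0.07, 2.37, 1.94, 0.3, -0.94]), (np.float64(0.0), [-0.11, 0.59, -0.65, 2.36, 1.72, 0.61, -0.7])]
0 over [459. 173. 173.] [(np.float64(0.0), [-0.55, 0.41, -0.06, 2.37, 1.58, 0.28, -0.6]), (np.float64(0.0), [0.19, 0.67, -1.18, 2.36, 1.52, 0.92, -0.55]), (np.float64(0.0), [-0.31, 0.43, -0.39, 2.37, 1.55, 0.42, -0.57]), (np.float64(0.0), [-0.12, 0.47, -0.65, 2.36, 1.54, 0.55, -0.56])]
0 mid [423. 174. 156.] [(np.float64(0.0), [-0.22, 0.48, -0.6, 2.45, 1.68, 0.57, -0.79]), (np.float64(0.0), [-0.2, 0.49, -0.64, 2.45, 1.68, 0.58, -0.79]), (np.float64(0.0), [-0.2, 0.49, -0.64, 2.45, 1.68, 0.58, -0.79]), (np.float64(0.0), [-0.04, 0.55, -0.88, 2.45, 1.63, 0.73, -0.75])]
0 pre [350. 176. 123.] [(np.float64(54.5), [-0.03, 0.77, -1.23, 2.45, 1.45, 1.08, -0.82]), (np.float64(54.5), [-0.03, 0.77, -1.23, 2.45, 1.45, 1.08, -0.82]), (np.float64(54.5), [-0.03, 0.77, -1.23, 2.45, 1.45, 1.08, -0.82]), (np.float64(54.5)
[... 1631 characters left out ...]
(np.float64(0.0), [-0.54, 0.44, -0.19, 2.29, 1.36, 0.38, -0.79]), (np.float64(0.0), [-0.74, 0.44, 0.08, 2.29, 1.28, 0.26, -0.71])]
-20 mid [435. 235. 161.] [(np.float64(0.0), [-0.57, 0.46, -0.28, 2.34, 1.5, 0.44, -1.03]), (np.float64(0.0), [-0.84, 0.46, 0.1, 2.35, 1.5, 0.26, -1.02]), (np.float64(0.0), [-0.22, 0.55, -0.78, 2.34, 1.5, 0.71, -1.03]), (np.float64(0.0), [-0.74, 0.45, -0.05, 2.35, 1.5, 0.33, -1.02])]
-20 pre [367. 264. 129.] [(np.float64(0.0), [-1.14, 0.53, 0.24, 2.45, 1.89, 0.25, -1.62]), (np.float64(0.0), [-0.69, 0.54, -0.39, 2.43, 1.64, 0.57, -1.4]), (np.float64(0.0), [-0.21, 0.81, -1.21, 2.42, 1.54, 1.15, -1.33]), (np.float64(0.0), [-1.04, 0.52, 0.1, 2.44, 1.79, 0.32, -1.53])]
```

```bash
export OPENBLAS_NUM_THREADS=1
cat > t2.py <<'E'
from fit import *
Q=bayR(-20);ax=-Q.as_matrix()[:,2];kx=Q.as_matrix()[:,1];print("ax",ax.round(3),"kx",kx.round(3))
pre=ball+12*ax-125*kx
b=ik(tcp(pre,Q),Q,[[-.69,.54,-.39,2.43,1.64,.57,-1.4]],w=.5);C=b[0][1];print(b[0][0],C.round(3))
W=[state()[2]["qpos"],np.array([.15,.45,.1,2.1,-.2,.6,2.1]),np.array([.05,.45,-.2,2.2,1.2,.55,.6]),np.array([-.3,.45,-.3,2.35,1.6,.55,-.6]),C]
def trk(q,p,M,qr=None):
    for _ in range(15):
        a,b=fk(q,P);e=np.r_[p-a,200*(Ro.from_matrix(M@b.T).as_rotvec())]
        J=np.zeros((6,7))
        for i in range(7):
            h=np.zeros(7);h[i]=1e-5;a2,b2=fk(q+h,P);J[:,i]=np.r_[a2-a,200*Ro.from_matrix(b2@b.T).as_rotvec()]/1e-5
        q=np.clip(q+J.T@np.linalg.solve(J@J.T+1.*np.eye(6),e),lo-.01,hi+.01)
    return q,np.linalg.norm(e)
q=W[0].copy()
for i in range(4):
    for k in range(1,6):
        qq=W[i]+(W[i+1]-W[i])*k/5;p,M=fk(qq,P);q,e=trk(q,p,M);nose=p+M@[0,156,2.35]
        print(i,k,p.round(),"nose",nose.round(),"lean",(M[:,2]).round(2),"| trk",q.round(2),round(e,1))
E
timeout 200 python3 t2.py
```

```text
ax [-0.422  0.013  0.906] kx [ 0.84  -0.369  0.397]
0.0001301537516009074 [-0.699  0.543 -0.396  2.439  1.644  0.578 -1.418]
0 1 [ 495. -114.  155.] nose [ 645. -111.  198.] lean [ 0.29  0.09 -0.95] | trk [ 0.11  0.49  0.25  2.22 -1.01  0.35  2.87] 0.0
0 2 [489. -98. 160.] nose [640. -89. 195.] lean [ 0.23  0.13 -0.96] | trk [ 0.03  0.49  0.33  2.2  -0.91  0.45  2.78] 0.0
0 3 [476. -90. 164.] nose [630. -77. 190.] lean [ 0.17  0.14 -0.98] | trk [-0.04  0.49  0.41  2.17 -0.8   0.54  2.68] 0.0
0 4 [461. -92. 168.] nose [616. -75. 183.] lean [ 0.09  0.12 -0.99] | trk [-0.11  0.5   0.49  2.14 -0.68  0.61  2.58] 0.0
0 5 [ 446. -105.  175.] nose [601. -85. 177.] lean [ 0.02  0.07 -1.  ] | trk [-0.18  0.51  0.58  2.11 -0.56  0.68  2.49] 0.0
1 1 [ 431. -119.  169.] nose [585. -99. 162.] lean [-0.03 -0.06 -1.  ] | trk [-0.31  0.54  0.68  2.13 -0.45  0.64  2.37] 0.0
1 2 [ 433. -135.  170.] nose [ 588. -114.  161.] lean [-0.02 -0.18 -0.98] | trk [-0.42  0.56  0.77  2.15 -0.38  0.56  2.29] 0.0
1 3 [ 453. -143.  176.] nose [ 607. -119.  174.] lean [ 0.05 -0.29 -0.96] | trk [-0.53  0.59  0.84  2.1
[... 814 characters left out ...]
lean [ 0.49 -0.18 -0.85] | trk [-1.05  0.52  0.76  2.38 -1.1   0.24  2.23] 112.9
3 1 [482. 137. 172.] nose [617. 115. 247.] lean [ 0.48 -0.14 -0.87] | trk [-1.12  0.52  0.72  2.39 -1.1   0.24  2.09] 117.4
3 2 [456. 175. 160.] nose [591. 144. 233.] lean [ 0.47 -0.1  -0.88] | trk [-1.18  0.52  0.68  2.41 -1.1   0.24  1.94] 122.0
3 3 [428. 209. 148.] nose [561. 169. 218.] lean [ 0.46 -0.07 -0.89] | trk [-1.24  0.53  0.64  2.43 -1.1   0.24  1.8 ] 126.5
3 4 [396. 240. 137.] nose [529. 191. 202.] lean [ 0.44 -0.04 -0.9 ] | trk [-1.3   0.53  0.6   2.45 -1.1   0.24  1.66] 131.0
3 5 [363. 266. 127.] nose [495. 209. 187.] lean [ 0.42 -0.01 -0.91] | trk [-1.36  0.53  0.55  2.46 -1.1   0.24  1.52] 135.4
```

```bash
export OPENBLAS_NUM_THREADS=1; sed -i '/^def trk/,/return q,np/!b' t2.py
python3 - <<'E'
s=open('t2.py').read();i=s.index("def trk");j=s.index("q=W[0]")
open('fit.py','a').write(s[i:j])
E
cat > t3.py <<'E'
from fit import *
def run(q,wps,step=20,pr=False):
    p0,M0=fk(q,P);R0=Ro.from_matrix(M0);err=0
    for p,R in wps:
        w=(R0.inv()*R).as_rotvec();n=int(max(np.linalg.norm(np.array(p)-p0)/step,np.linalg.norm(w)/.1,1))
        for k in range(1,n+1):
            q,e=trk(q,p0+(np.array(p)-p0)*k/n,(R0*Ro.from_rotvec(w*k/n)).as_matrix());err=max(err,e)
        p0,R0=np.array(p,float),R
        if pr:print(" ",np.round(p),q.round(2),round(err,1))
    return q,err
if __name__=="__main__":
    q=np.array(D[0][0]);t=tool(-1.85);k=tool(-.4)
    run(q,[((260,560,330),t),((590,167,320),t),((534,-134,320),k),((534,-134,120),k),((467.5,-131,70),k),((468.3,-131.2,4.8),k)],pr=True);print("real",D[1][0])
    key=tool(-.4)
    q0=state()[2]["qpos"]
    Qe=bayR(-20);ax=-Qe.as_matrix()[:,2];kx=Qe.as_matrix()[:,1]
    for X in(480,560):
     for y in(-130,0):
      for rho in(-60,-40,40,60):
       for til in(0,15,30):
        f=lambda ti,r,yw=0:tool(yw,ti)*Ro.from_rotvec([0,np.radians(r),0])
        w=[((X,y,230),f(0,0)),((X,y,240),f(0,rho)),((480,y,240),f(til,rho)),((460,y,200),f(25,rho/2)),((440,y,180),f(25,rho/4)),((440,y,180),f(25,0)),((400,200,150),f(25,0,-10)),(tcp(ball+12*ax-125*kx,Qe),Qe)]
        q,e=run(q0,w,step=40)
        if e<15:print(X,y,rho,til,round(e,1),q.round(2))
E
timeout 550 python3 t3.py
```

```text
[260 560 330] [-1.16  0.49 -0.03  1.48  0.02  1.17  0.34] 0.0
  [590 167 320] [-0.36  0.49  0.07  1.51 -0.03  1.14  1.25] 0.0
  [ 534 -134  320] [ 0.11  0.4   0.12  1.68 -0.05  1.07  1.81] 0.0
  [ 534 -134  120] [ 0.14  0.64  0.08  1.9  -0.09  0.6   1.84] 0.0
  [ 468. -131.   70.] [ 0.18  0.67  0.06  2.1  -0.1   0.37  1.87] 0.0
  [ 468. -131.    5.] [ 0.19  0.8   0.03  2.12 -0.1   0.24  1.88] 3.5
real [0.15810412, 0.80028873, 0.08578641, 2.1189943, -0.269061, 0.23350233, 2.04377864]
```

```bash
export OPENBLAS_NUM_THREADS=1
cat > t4.py <<'E'
from t3 import *
import time
t0=time.time();q0=state()[2]["qpos"]
Qe=bayR(-20);ax=-Qe.as_matrix()[:,2];kx=Qe.as_matrix()[:,1];end=(tcp(ball+12*ax-125*kx,Qe),Qe)
f=lambda ti,r,yw=0:tool(yw,ti)*Ro.from_rotvec([0,np.radians(r),0])
rng=np.random.default_rng(1);res=[]
while time.time()-t0<400:
    y=rng.uniform(-250,50);rho=rng.uniform(-50,50);rho2=rng.uniform(-50,50);X=rng.uniform(440,620);yw=rng.uniform(-60,60);z=rng.uniform(160,320);til=rng.uniform(-20,25)
    w=[((X,y,z),f(til,rho,yw)),((450,y,200),f(20,rho2,yw)),((420,y+100,180),f(25,rho2/3,yw/2-5)),((390,230,150),f(25,0,-15)),end]
    q,e=run(q0,w,step=50);ef=trk(q,end[0],Qe.as_matrix())[1]
    res.append((ef,q[4],[round(v) for v in(X,y,z,til,rho,yw,rho2)],round(e),q.round(2)))
    
res.sort(key=lambda r:r[0]);print(len(res))
for r in res[:8]:print(*r)
E
timeout 550 python3 t4.py
```

```text
571
9.865086586515657e-14 1.625410787058035 [479, -232, 259, 0, 10, 52, -25] 158 [-0.62  0.56 -0.5   2.44  1.63  0.64 -1.4 ]
1.5091291948741198e-13 1.810330914829978 [498, -226, 224, -2, 38, 54, -20] 117 [-1.06  0.53  0.12  2.45  1.81  0.31 -1.56]
1.5474692797171273e-13 1.8394088756536446 [613, -149, 285, -6, -24, 58, -34] 150 [-1.1   0.53  0.17  2.45  1.84  0.29 -1.59]
1.898417636101472e-13 1.5617669709187025 [495, -187, 202, 18, 41, 60, -48] 228 [-0.32  0.7  -0.99  2.43  1.56  0.97 -1.36]
2.4755630435418104e-13 1.8271027850443882 [566, -31, 243, -17, -28, -44, 34] 231 [-1.08  0.53  0.15  2.45  1.83  0.3  -1.58]
1.2086036859058948 1.947027606959951 [454, 42, 304, 23, -1, 33, -43] 80 [-1.18  0.54  0.29  2.45  1.95  0.24 -1.69]
1.2815208764049297 1.9479924577480752 [471, -210, 289, 22, -17, -51, 27] 219 [-1.18  0.54  0.29  2.45  1.95  0.24 -1.69]
1.3098777535384143 1.9483674487104812 [526, -8, 215, -8, -18, -30, 44] 246 [-1.18  0.54  0.29  2.45  1.95  0.24 -1.69]
```

```bash
export OPENBLAS_NUM_THREADS=1
cat > t5.py <<'E'
from t3 import *
q0=state()[2]["qpos"];C=np.array([-.7,.543,-.396,2.439,1.644,.578,-1.418])
def sim(W,pr=False):
    q=q0.copy();emax=0;path=[]
    for wi,n in W:
        wi=np.array(wi)
        for k in range(n):
            d=wi-q;d=d/max(1,np.abs(d/.13).max());p,M=fk(q+d,P);q,e=trk(q,p,M);emax=max(emax,e);path.append((p,M,q))
        if pr:
            nose=p+M@[0,156,2.35];print(q.round(2),"tcp",p.round(),"nose",nose.round(),"z",M[:,2].round(2),round(emax,1))
    return q,emax,path
if __name__=="__main__":
    V=[.2,.3,0,1.8,-.1,1.0,2.0]
    for V2 in([.2,.3,-.2,1.8,1.6,1.0,.3],[-.1,.3,-.6,2.0,1.6,.9,.3],[.3,.5,-.9,2.0,1.5,1.0,.3]):
        print(V2)
        q,e,path=sim([(V,15),(V2,8),(V2,8),(V2,10),(C,8),(C,10),(C,10)],True)
E
timeout 300 python3 t5.py
```

```text
[0.2, 0.3, -0.2, 1.8, 1.6, 1.0, 0.3]
[-0.17  0.37  0.54  1.82 -0.35  1.05  2.27] tcp [492. -94. 310.] nose [645. -67. 314.] z [ 0.02  0.11 -0.99] 0.0
[-0.43  0.51  0.9   1.82  0.19  0.98  1.77] tcp [ 439. -281.  339.] nose [ 592. -304.  314.] z [-0.19 -0.48 -0.86] 0.0
[-0.43  0.69  1.03  1.82  0.33  0.79  1.59] tcp [ 466. -375.  348.] nose [ 618. -411.  340.] z [-0.19 -0.71 -0.68] 0.0
[-0.35  0.77  0.98  1.81  0.29  0.69  1.56] tcp [ 485. -399.  300.] nose [ 637. -436.  296.] z [-0.18 -0.71 -0.69] 0.0
[-0.64  0.9   0.96  2.01  0.1   0.56  1.22] tcp [ 481. -226.  182.] nose [ 627. -276.  201.] z [-0.12 -0.67 -0.73] 0.0
[-0.89  1.    0.87  2.19 -0.09  0.53  1.  ] tcp [385. -92. 101.] nose [ 526. -156.  122.] z [-0.17 -0.65 -0.75] 0.0
[-1.06  1.05  0.82  2.3  -0.16  0.57  0.89] tcp [293. -45.  87.] nose [ 433. -112.  104.] z [-0.23 -0.69 -0.69] 0.0
[-0.1, 0.3, -0.6, 2.0, 1.6, 0.9, 0.3]
[-0.17  0.37  0.54  1.82 -0.35  1.05  2.27] tcp [492. -94. 310.] nose [645. -67. 314.] z [ 0.02  0.11 -0.99] 0.0
[-0.62  0.49  0.75  1.91  0.19  0.94  1.78] tcp [ 463. -132.  289.] nose [ 613. -104.  254.
[... 741 characters left out ...]
 0.0
[-0.48  0.61  0.71  1.91  0.06  1.01  1.89] tcp [ 415. -149.  235.] nose [ 558. -136.  174.] z [-0.32 -0.37 -0.87] 0.0
[-0.55  0.81  0.73  1.97  0.16  0.87  1.81] tcp [ 415. -170.  174.] nose [ 550. -154.   97.] z [-0.35 -0.55 -0.76] 0.0
[-0.53  0.91  0.63  2.    0.13  0.78  1.83] tcp [ 406. -142.  104.] nose [ 534. -112.   20.] z [-0.36 -0.54 -0.76] 0.0
[-0.82  0.98  0.77  2.13  0.03  0.66  1.47] tcp [377. -90. 102.] nose [524. -94.  50.] z [-0.25 -0.65 -0.72] 0.0
[-1.04  1.06  0.83  2.26 -0.1   0.6   1.22] tcp [317. -54.  94.] nose [469. -83.  72.] z [-0.22 -0.71 -0.67] 0.0
[-1.17  1.14  0.85  2.34 -0.17  0.62  1.09] tcp [260. -48.  99.] nose [409. -91.  90.] z [-0.24 -0.77 -0.6 ] 0.0
```

```bash
export OPENBLAS_NUM_THREADS=1
cat > t6.py <<'E'
from fit import *
rng=np.random.default_rng(0)
S=[np.array([rng.uniform(-1.2,.3),.5,rng.uniform(-.8,.8),2.2,rng.uniform(-1,.6),.4,rng.uniform(.5,2.5)]) for _ in range(10)]
hi[4]=.9
for gx in(0,-8):
  for lam in(15,10,5,0):
    d=np.radians(25-lam);g=np.array([140-gx,2.5-22]) # eye rel grip in key x,z
    # tool y = key x rotated down by d
    ty=np.array([np.cos(d),-np.sin(d)]);tz=-np.array([np.sin(d),np.cos(d)])
    E2=np.array([0,g@ty,g@tz-19])
    for psi in(0,-10,-20):
        K=bayR(psi);R=K*Ro.from_rotvec([np.radians(25-lam),0,0])
        ax=-K.as_matrix()[:,2];kx=K.as_matrix()[:,1];o=[]
        for eye in(ball-30*ax,ball+12*ax,ball+12*ax-40*kx,ball-30*ax-110*kx):
            o.append(round(ik(np.array(eye)-R.apply(E2),R,S)[0][0],1))
        print(gx,lam,psi,R.as_matrix()[:,2].round(2),o)
E
timeout 500 python3 t6.py
```

```text
0 15 0 [ 0.26 -0.01 -0.97] [np.float64(0.0), np.float64(0.0), np.float64(0.0), np.float64(46.9)]
0 15 -10 [ 0.26  0.02 -0.96] [np.float64(0.0), np.float64(0.0), np.float64(0.0), np.float64(39.8)]
0 15 -20 [ 0.27  0.05 -0.96] [np.float64(0.0), np.float64(0.0), np.float64(0.0), np.float64(31.3)]
0 10 0 [ 0.17 -0.01 -0.98] [np.float64(0.0), np.float64(0.0), np.float64(0.0), np.float64(22.8)]
0 10 -10 [ 0.18  0.04 -0.98] [np.float64(0.0), np.float64(0.0), np.float64(0.0), np.float64(19.9)]
0 10 -20 [ 0.19  0.08 -0.98] [np.float64(0.0), np.float64(0.0), np.float64(0.0), np.float64(16.2)]
0 5 0 [ 0.09 -0.   -1.  ] [np.float64(0.0), np.float64(0.0), np.float64(0.0), np.float64(0.0)]
0 5 -10 [ 0.09  0.06 -0.99] [np.float64(0.0), np.float64(0.0), np.float64(0.0), np.float64(0.0)]
0 5 -20 [ 0.11  0.11 -0.99] [np.float64(0.0), np.float64(0.0), np.float64(0.0), np.float64(0.0)]
0 0 0 [-0. -0. -1.] [np.float64(0.0), np.float64(0.0), np.float64(0.0), np.float64(0.0)]
0 0 -10 [ 0.01  0.07 -1.  ] [np.float64(0.0), np.float64(0.0), np.float64(0.0), np.float64(0.0)]
0 0 -20 [ 0.03  0.14 -0.99] [np.flo
[... 535 characters left out ...]
.0), np.float64(23.4)]
-8 10 -20 [ 0.19  0.08 -0.98] [np.float64(0.0), np.float64(0.0), np.float64(0.0), np.float64(19.1)]
-8 5 0 [ 0.09 -0.   -1.  ] [np.float64(0.0), np.float64(0.0), np.float64(0.0), np.float64(2.4)]
-8 5 -10 [ 0.09  0.06 -0.99] [np.float64(0.0), np.float64(0.0), np.float64(0.0), np.float64(2.7)]
-8 5 -20 [ 0.11  0.11 -0.99] [np.float64(0.0), np.float64(0.0), np.float64(0.0), np.float64(2.9)]
-8 0 0 [-0. -0. -1.] [np.float64(0.0), np.float64(0.0), np.float64(0.0), np.float64(0.0)]
-8 0 -10 [ 0.01  0.07 -1.  ] [np.float64(0.0), np.float64(0.0), np.float64(0.0), np.float64(0.0)]
-8 0 -20 [ 0.03  0.14 -0.99] [np.float64(0.0), np.float64(0.0), np.float64(0.0), np.float64(0.0)]
```

```bash
export OPENBLAS_NUM_THREADS=1
python3 - <<'E'
from h import *
Q=tool(-.4)
plan([((475,-131.2,60),Q,5),((468.3,-131.2,25),Q,3),((468.3,-131.2,25),Q,2)])
E
```

```text
end [ 468.4 -131.2   24.8] [-3.141e+00 -1.000e-03  1.564e+00]
[[0.02, -0.19, 0.32, 0.61, -0.07, 0.0], [0.01, -0.16, 0.33, 0.62, -0.06, 0.0], [0.02, -0.15, 0.34, 0.61, -0.06, 0.01], [0.03, -0.12, 0.34, 0.61, -0.07, 0.0], [0.02, -0.1, 0.36, 0.62, -0.07, 0.0]] MAX 0.62
[[0.0, -0.04, 0.23, 0.0, 0.0, 0.0], [0.0, -0.05, 0.23, 0.0, 0.0, 0.0], [0.0, -0.04, 0.24, 0.0, 0.01, 0.0], [0.0, 0.0, 0.0, 0.0, 0.0, 0.0], [0.0, 0.0, 0.0, 0.0, 0.0, 0.0]] MAX 0.24
```

Emit:
apply_moves --series '[[[0.02,-0.19,0.32,0.61,-0.07,0],[0.01,-0.16,0.33,0.62,-0.06,0],[0.02,-0.15,0.34,0.61,-0.06,0.01],[0.03,-0.12,0.34,0.61,-0.07,0],[0.02,-0.1,0.36,0.62,-0.07,0]]]'

```text
clock: 9.9
eef_pos: [473.9, -130.3, 57.6]
tool_rot: [-3.135, 0.001, 1.566]
force: [-0.2, -0.5, -1.9]
width: 21.0
```

Run:
```python
from h import *
p,R,s=state();print(p,s["tool_rot"],s["qpos"].round(3))
plan([((468.3,-131.2,25),tool(-.4),5)])
```

```text
[ 473.91722647 -130.25402193   57.55312863] [-3.13547494e+00  9.06221506e-04  1.56590777e+00] [-0.129  0.767  0.521  2.096 -0.81   0.494  2.577]
end [ 468.3 -131.2   25.1] [ 3.141 -0.     1.564]
[[0.0, -0.02, 0.13, -0.01, 0.0, 0.0], [-0.01, -0.02, 0.13, -0.01, 0.0, 0.01], [0.0, -0.03, 0.13, -0.02, 0.01, 0.0], [-0.01, -0.02, 0.13, -0.01, 0.0, 0.01], [0.0, -0.02, 0.13, -0.01, 0.0, 0.0]] MAX 0.13
```

Emit:
apply_moves --series '[[[0,-0.02,0.13,-0.01,0,0],[-0.01,-0.02,0.13,-0.01,0,0.01],[0,-0.03,0.13,-0.02,0.01,0],[-0.01,-0.02,0.13,-0.01,0,0.01],[0,-0.02,0.13,-0.01,0,0]]]'

```text
clock: 10.52
eef_pos: [469.2, -132.1, 26.5]
tool_rot: [3.136, -0.001, 1.562]
force: [0.6, 0.6, -1.5]
width: 21.1
```

Emit:
apply_moves --series '[[[0,0,0.1,0,0,0],[0,0,0.1,0,0,0],[0,0,0.1,0,0,0],[0,0,0,0,0,0],[0,0,0,0,0,0]]]'

```text
clock: 11.15
eef_pos: [469.4, -131.8, 11.6]
tool_rot: [3.137, -0.001, 1.563]
force: [0.4, -0.5, -1.3]
width: 20.9
```

Run:
```python
from h import *
p,R,s=state();print(p,s["tool_rot"],s["qpos"].round(3))
plan([((468.3,-131.2,5.2),tool(-.4),2)])
```

```text
[ 469.40043259 -131.7998779    11.63971483] [ 3.13669853e+00 -7.86259956e-04  1.56264866e+00] [-0.034  0.826  0.382  2.126 -0.915  0.355  2.677]
end [ 468.4 -131.3    5.1] [-3.141  0.     1.564]
[[0.01, -0.01, 0.06, 0.02, 0.0, -0.01], [0.0, -0.01, 0.07, 0.03, -0.01, 0.0]] MAX 0.07
```

Emit:
apply_moves --series '[[[0.01,-0.01,0.06,0.02,0,-0.01],[0,-0.01,0.07,0.03,-0.01,0],[0,0,0,0,0,0],[0,0,0,0,0,0],[0,0,0,0,0,0]]]'

```text
clock: 11.78
eef_pos: [468.3, -131.2, 5.1]
tool_rot: [-3.141, 0.0, 1.564]
force: [1.2, -0.1, -1.1]
width: 21.2
```

Emit:
apply_moves --series '[[[0,0,0,0,0,0],[0,0,0,0,0,0],[0,0,0,0,0,0],[0,0,0,0,0,0],[0,0,0,0,0,0]]]' --claw 1

```text
clock: 12.4
eef_pos: [468.4, -131.2, 5.1]
tool_rot: [-3.141, 0.0, 1.564]
force: [-0.2, -0.0, -0.2]
width: 85.7
```

Emit:
apply_moves --series '[[[0,0,-0.3,0,0,0],[0,0,-0.3,0,0,0],[0,0,-0.5,0,0,0],[0,0,-0.5,0,0,0],[0,0,-0.5,0,0,0]]]'

```text
clock: 13.02
eef_pos: [468.2, -131.1, 110.9]
tool_rot: [-3.141, 0.0, 1.564]
force: [0.6, 0.7, -0.3]
width: 85.3
```

Run:
```python
from h import *
p,R,s=state();print(s["clock"],p,s["tool_rot"],s["qpos"].round(3),s["width"],s["force"])
```

```text
13.025 [ 468.2090998  -131.10117393  110.86654871] [-3.14086851e+00  4.40112749e-05  1.56359129e+00] [-0.199  0.682  0.633  2.088 -0.721  0.599  2.51 ] 85.32506191279275 [ 0.61474     0.68657644 -0.33444301]
```

```bash
export OPENBLAS_NUM_THREADS=1
cat > task.py <<'E'
from t3 import *
DEL=17.
def mk(gx=-5.,gz=23.):
    d=np.radians(DEL);g=np.array([140-gx,2.5-gz]);ty=np.array([np.cos(d),-np.sin(d)]);tz=-np.array([np.sin(d),np.cos(d)])
    return np.array([0,g@ty,g@tz-19])
E2=mk()
bo=np.array([629.,167.4,0])   # bay origin
Bz=Ro.from_euler("z",-1.83,degrees=True)
def pose(eye,K):R=K*Ro.from_rotvec([np.radians(DEL),0,0]);return np.array(eye)-R.apply(E2),R
def bay(x,y,z):return bo+Bz.apply([x,y,z])
def Kb(psi,tilt):return Ro.from_euler("z",psi,degrees=True)*tool(-1.83,tilt)
def over(h,psi=0,back=0):
    K=bayR(psi);return pose(ball+h*(-K.as_matrix()[:,2])-back*K.as_matrix()[:,1],K)
keyK=tool(-.4);eye0=np.array([467.5+140,-131.2-.98,2.5])
def job(psi):
    return [pose(eye0+[0,0,60],keyK),pose(eye0,keyK),pose(eye0+[0,0,110],keyK),pose(bay(-165,30,150),Kb(psi,10)),pose(bay(-80,10,160),Kb(psi,10)),over(14,psi,38),over(12,psi),over(-28,psi)]
E
cat > t7.py <<'E'
from task import *
q=state()[2]["qpos"];print(E2)
for psi in(0,-10):print(psi);run(q,job(psi),pr=True)
f=lambda ti,r,yw=0:tool(yw,ti)*Ro.from_rotvec([0,np.radians(r),0])
for X,z,rho,t in[(560,200,0,0),(560,200,40,0),(560,200,-40,0),(480,250,40,-20),(480,250,-40,-20),(480,200,40,10),(480,200,-40,10)]:
    q1,e=run(q,[((X,-131,z),f(t,0)),((X,-131,z),f(t,rho)),((470,-131,120),f(-17,rho)),((470,-131,120),f(-17,0))]);print(X,z,rho,t,q1.round(2),round(e,1))
E
timeout 300 python3 t7.py
```

```text
[  0.         144.65780956 -41.78964969]
0
  [ 457. -131.   65.] [-0.24  0.91  0.7   1.88 -0.58  0.9   2.35] 0.0
  [ 457. -131.    5.] [-0.2   0.99  0.64  1.89 -0.65  0.8   2.38] 0.0
  [ 457. -131.  115.] [-0.27  0.84  0.76  1.86 -0.52  0.99  2.31] 0.0
  [316. 207. 126.] [-1.09  0.62  0.75  2.26 -0.79  0.68  1.81] 0.0
  [401. 185. 136.] [-0.95  0.68  0.77  2.09 -0.71  0.8   1.84] 0.0
  [413. 174. 154.] [-1.06  0.56  0.79  2.26 -0.81  0.46  1.9 ] 0.0
  [448. 173. 168.] [-1.04  0.58  0.83  2.17 -0.76  0.55  1.87] 0.0
  [465. 173. 132.] [-0.94  0.64  0.72  2.17 -0.85  0.48  1.96] 0.0
-10
  [ 457. -131.   65.] [-0.24  0.91  0.7   1.88 -0.58  0.9   2.35] 0.0
  [ 457. -131.    5.] [-0.2   0.99  0.64  1.89 -0.65  0.8   2.38] 0.0
  [ 457. -131.  115.] [-0.27  0.84  0.76  1.86 -0.52  0.99  2.31] 0.0
  [320. 233. 126.] [-1.14  0.65  0.79  2.24 -0.85  0.72  1.65] 0.0
  [404. 210. 136.] [-1.    0.7   0.81  2.07 -0.77  0.84  1.68] 0.0
  [417. 207. 155.] [-1.09  0.57  0.8   2.24 -0.91  0.49  1.78] 0.0
  [451. 199. 169.] [-1.05  0.58  0.84  2.16 -0.85  0.57  1.77] 0.0
  [468. 199. 133.] [-0.96  0.64  0.73  2.15 -0.95  0.51  1.86] 0.0
560 200 0 0 [-0.26  0.84  0.75  1.82 -0.51  1.01  2.3 ] 0.0
560 200 40 0 [-0.27  0.84  0.75  1.82 -0.51  1.01  2.3 ] 0.0
560 200 -40 0 [-0.25  0.83  0.73  1.82 -0.49  1.    2.27] 0.0
480 250 40 -20 [-0.31  0.87  0.84  1.82 -0.57  1.05  2.37] 0.0
480 250 -40 -20 [-0.2   0.8   0.63  1.82 -0.41  0.98  2.2 ] 0.0
480 200 40 10 [-0.22  0.81  0.67  1.82 -0.44  0.99  2.23] 1.5
480 200 -40 10 [-0.29  0.86  0.8   1.82 -0.55  1.03  2.34] 0.0
```

```bash
export OPENBLAS_NUM_THREADS=1
python3 - <<'E'
from task import *
J=job(0);a,R=J[1]
plan([(a+[0,0,40],R,5)]);print(a)
plan([(a,R,5)],start=(a+[0,0,40],R))
E
```

```text
end [ 456.8 -131.    45.1] [-2.845  0.     1.564]
[[0.0, -0.04, 0.26, 0.57, 0.0, 0.0], [0.0, -0.03, 0.27, 0.56, 0.0, 0.0], [0.0, -0.02, 0.27, 0.57, 0.0, 0.0], [0.0, 0.01, 0.27, 0.56, 0.0, 0.0], [0.0, 0.01, 0.26, 0.57, 0.0, 0.0]] MAX 0.57
[ 456.94860653 -131.12893592    4.83020964]
end [ 456.7 -131.1    4.7] [-2.845  0.     1.564]
[[0.0, 0.05, 0.15, 0.0, 0.0, 0.0], [0.0, 0.04, 0.16, 0.0, 0.0, 0.0], [0.0, 0.05, 0.15, 0.0, 0.0, 0.0], [0.0, 0.05, 0.15, 0.0, 0.0, 0.0], [0.0, 0.04, 0.16, 0.0, 0.0, 0.0]] MAX 0.16
```

Emit:
apply_moves --series '[[[0,-0.04,0.26,0.57,0,0],[0,-0.03,0.27,0.56,0,0],[0,-0.02,0.27,0.57,0,0],[0,0.01,0.27,0.56,0,0],[0,0.01,0.26,0.57,0,0]]]'

```text
clock: 13.65
eef_pos: [457.0, -131.0, 43.8]
tool_rot: [-2.843, 0.0, 1.564]
force: [-0.9, 0.2, -0.9]
width: 85.3
```

Emit:
apply_moves --series '[[[0,0.05,0.15,0,0,0],[0,0.04,0.16,0,0,0],[0,0.05,0.15,0,0,0],[0,0,0,0,0,0],[0,0,0,0,0,0]]]'

```text
clock: 14.28
eef_pos: [457.1, -131.3, 20.6]
tool_rot: [-2.845, 0.0, 1.563]
force: [-0.3, -0.2, 0.0]
width: 85.3
```

```bash
export OPENBLAS_NUM_THREADS=1
python3 - <<'E'
from task import *
a,R=job(0)[1];p,_,s=state();print(p,s["tool_rot"],s["qpos"].round(2),s["force"])
plan([(a+[0,0,.5],R,3)])
E
```

```text
[ 457.0639768  -131.27650285   20.58619851] [-2.84538646e+00  1.60988148e-04  1.56338320e+00] [-0.21  0.97  0.65  1.89 -0.63  0.82  2.37] [-0.27701269 -0.1703578   0.04933322]
end [ 457.1 -131.3    5.4] [-2.845  0.     1.563]
[[0.0, 0.03, 0.1, 0.0, 0.0, 0.0], [0.0, 0.03, 0.1, 0.0, 0.0, 0.0], [0.0, 0.03, 0.09, 0.0, 0.0, 0.0]] MAX 0.1
```

Tracking is accurate and matches my kinematic model. Lower, grip, and lift slightly.

Emit:
apply_moves --series '[[[0,0.03,0.1,0,0,0],[0,0.03,0.1,0,0,0],[0,0.03,0.09,0,0,0],[0,0,0,0,0,0],[0,0,0,0,0,0]]]'

```text
clock: 14.9
eef_pos: [457.0, -131.2, 5.0]
tool_rot: [-2.845, 0.0, 1.564]
force: [-0.5, -1.3, -0.6]
width: 85.3
```

Emit:
apply_moves --series '[[[0,0,0,0,0,0],[0,0,0,0,0,0],[0,0,0,0,0,0],[0,0,0,0,0,0],[0,0,0,0,0,0]]]' --claw -1

```text
clock: 15.52
eef_pos: [457.2, -131.2, 5.3]
tool_rot: [-2.845, 0.0, 1.564]
force: [-0.1, 0.3, 3.1]
width: 21.1
```

```bash
export OPENBLAS_NUM_THREADS=1
cat > eye.py <<'E'
from task import *
# eye in tool from grip state (key flat on table at eye0)
p,R,s=state();E=R.inv().apply(eye0-p);E[0]=0;np.save("E2.npy",E);np.save("dR.npy",(R.inv()*keyK).as_rotvec());print(p,s["tool_rot"],s["width"],s["force"],E,E2,np.degrees((R.inv()*keyK).as_rotvec()))
E
python3 eye.py
python3 - <<'E'
from task import *
p,R,s=state();J=job(-5)
a=pose(eye0+[0,0,110],keyK)
m=[(p+[0,0,110],R,3),(np.array([400,0,150]),Kb(0,0)*Ro.from_rotvec([np.radians(DEL),0,0]),4),(J[3][0],J[3][1],8)]
plan(m);run(s["qpos"],[(x[0],x[1]) for x in m],pr=True)
E
```

```text
[ 457.23405729 -131.17923477    5.28298045] [-2.84513805e+00  1.33529511e-04  1.56373464e+00] 21.050927331501768 [-0.11186521  0.33076034  3.05342025] [  0.         144.52724337 -41.23678314] [  0.         144.65780956 -41.78964969] [-1.69855981e+01  6.91198411e-03 -5.70521333e-03]
end [317.2 220.2 126.2] [-3.019  0.     1.452]
[[0.0, -0.21, -0.7, 0.0, 0.0, 0.0], [0.0, -0.22, -0.7, 0.0, 0.0, 0.0], [0.0, -0.21, -0.7, 0.0, 0.0, 0.0], [0.65, -0.33, -0.08, 0.0, 0.02, 0.06], [0.66, -0.33, -0.08, 0.0, 0.02, 0.05]] MAX 0.7
[[0.65, -0.34, -0.08, 0.0, 0.01, 0.06], [0.64, -0.34, -0.08, 0.0, 0.02, 0.06], [0.54, -0.2, 0.12, -0.21, 0.02, 0.1], [0.55, -0.2, 0.12, -0.21, 0.02, 0.1], [0.54, -0.22, 0.12, -0.2, 0.03, 0.11]] MAX 0.65
[[0.53, -0.22, 0.11, -0.21, 0.02, 0.1], [0.54, -0.23, 0.11, -0.21, 0.02, 0.1], [0.53, -0.24, 0.1, -0.21, 0.02, 0.1], [0.53, -0.24, 0.1, -0.21, 0.02, 0.1], [0.52, -0.26, 0.1, -0.2, 0.02, 0.1]] MAX 0.54
  [ 457. -131.  115.] [-0.27  0.83  0.76  1.86 -0.52  0.99  2.31] 0.0
  [400   0 150] [-0.56  0.71  0.8   2.03 -0.54  0.97  2.12] 0.0
  [317. 220. 126.] [-1.12  0.63  0.77  2.25 -0.82  0.7   1.73] 0.0
```

```bash
export OPENBLAS_NUM_THREADS=1; sed -i 's/^E2=mk()/E2=np.load("E2.npy")/' task.py
cat > t8.py <<'E'
from task import *
p,R,s=state();J=job(-5);X=Ro.from_rotvec([np.radians(DEL),0,0])
def chk(m):
    pl=plan(m);q=s["qpos"];p0,R0=p,R
    for a,Q,n in m:
        for k in range(1,n+1):
            pk=p0+(np.array(a)-p0)*k/n;Rk=R0*Ro.from_rotvec((R0.inv()*Q).as_rotvec()*k/n);q,e=trk(q,pk,Rk.as_matrix())
            ns=pk+Rk.apply(E2+[0,17*np.cos(np.radians(DEL)),-17*np.sin(np.radians(DEL))]);print(pk.round(),"nose",ns.round(),q.round(2),round(e,1))
        p0,R0=np.array(a,float),Q
chk([(p+[0,0,40],R,1),(np.array([410,-120,130]),Kb(-25,0)*X,4),(np.array([385,20,140]),Kb(-50,0)*X,5),(J[3][0]+[5,0,0],J[3][1],10)])
E
timeout 200 python3 t8.py
```

```text
end [322.8 220.2 126.9] [-3.019  0.     1.452]
[[0.0, -0.23, -0.77, 0.0, 0.0, 0.0], [0.05, -0.35, -0.33, 0.0, 0.32, 1.05], [0.03, -0.36, -0.34, 0.0, 0.32, 1.06], [0.0, -0.35, -0.33, 0.0, 0.33, 1.05], [-0.03, -0.36, -0.33, 0.0, 0.32, 1.05]] MAX 1.06
[[0.45, -0.34, 0.06, 0.0, 0.24, 0.8], [0.43, -0.37, 0.07, 0.0, 0.25, 0.79], [0.39, -0.41, 0.09, 0.0, 0.24, 0.8], [0.35, -0.44, 0.09, 0.0, 0.24, 0.8], [0.31, -0.47, 0.1, 0.0, 0.24, 0.8]] MAX 0.8
[[0.15, -0.37, 0.14, -0.16, -0.16, -0.73], [0.18, -0.35, 0.13, -0.16, -0.15, -0.74], [0.21, -0.35, 0.12, -0.15, -0.16, -0.73], [0.23, -0.33, 0.12, -0.16, -0.15, -0.74], [0.26, -0.31, 0.1, -0.16, -0.16, -0.73]] MAX 0.74
[[0.29, -0.29, 0.09, -0.16, -0.15, -0.74], [0.31, -0.27, 0.09, -0.16, -0.16, -0.73], [0.33, -0.25, 0.07, -0.15, -0.15, -0.74], [0.35, -0.22, 0.07, -0.16, -0.16, -0.73], [0.37, -0.19, 0.05, -0.16, -0.16, -0.74]] MAX 0.74
[ 457. -131.   45.] nose [ 624. -132.   43.] [-0.22  0.93  0.68  1.88 -0.6   0.86  2.36] 0.0
[ 445. -128.   66.] nose [ 611. -149.   64.] [-0.23  0.9   0.72  1.91 -0.62  0.91  2.29] 0.0
[ 434. -126.   88.] nose [ 596. 
[... 866 characters left out ...]
 0.0
[366.  80. 136.] nose [497. -24. 142.] [-0.69  0.68  0.88  2.22 -0.88  0.9   1.74] 0.0
[360. 100. 135.] nose [499.   7. 143.] [-0.75  0.67  0.87  2.23 -0.87  0.87  1.75] 0.0
[354. 120. 133.] nose [499.  38. 145.] [-0.81  0.66  0.85  2.24 -0.87  0.84  1.75] 0.0
[348. 140. 132.] nose [499.  70. 147.] [-0.88  0.66  0.84  2.25 -0.87  0.81  1.76] 0.0
[341. 160. 131.] nose [497. 102. 148.] [-0.94  0.65  0.83  2.25 -0.86  0.78  1.76] 0.0
[335. 180. 129.] nose [495. 135. 150.] [-1.    0.65  0.81  2.25 -0.85  0.76  1.76] 0.0
[329. 200. 128.] nose [491. 168. 152.] [-1.06  0.64  0.8   2.25 -0.84  0.74  1.75] 0.0
[323. 220. 127.] nose [487. 201. 153.] [-1.12  0.65  0.79  2.24 -0.83  0.72  1.75] 0.0
```

```bash
export OPENBLAS_NUM_THREADS=1; sed -i 's/^chk.*/chk([(p+[0,0,40],R,1),(np.array([405,-120,130]),Kb(-20,0)*X,4),(np.array([362,20,140]),Kb(-50,0)*X,6),(J[3][0],J[3][1],9)])/' t8.py; timeout 200 python3 t8.py | cut -c1-400
```

```text
end [317.4 220.1 126.8] [-3.020e+00 -1.000e-03  1.452e+00]
[[0.0, -0.23, -0.77, 0.0, 0.0, 0.0], [0.05, -0.37, -0.33, 0.0, 0.26, 0.85], [0.03, -0.38, -0.32, 0.0, 0.26, 0.86], [0.01, -0.38, -0.33, 0.0, 0.26, 0.85], [-0.02, -0.38, -0.33, 0.0, 0.26, 0.85]] MAX 0.86
[[0.38, -0.3, 0.06, 0.0, 0.24, 0.8], [0.35, -0.34, 0.07, 0.0, 0.25, 0.8], [0.32, -0.36, 0.07, 0.0, 0.24, 0.79], [0.29, -0.39, 0.09, 0.0, 0.25, 0.8], [0.25, -0.41, 0.09, 0.0, 0.24, 0.8]] MAX 0.8
[[0.21, -0.42, 0.09, 0.0, 0.24, 0.8], [0.2, -0.38, 0.15, -0.18, -0.17, -0.82], [0.23, -0.37, 0.14, -0.17, -0.18, -0.81], [0.27, -0.35, 0.12, -0.18, -0.17, -0.82], [0.29, -0.33, 0.12, -0.17, -0.17, -0.82]] MAX 0.82
[[0.33, -0.31, 0.1, -0.18, -0.17, -0.81], [0.35, -0.27, 0.09, -0.17, -0.18, -0.82], [0.38, -0.25, 0.08, -0.18, -0.17, -0.82], [0.4, -0.21, 0.07, -0.17, -0.17, -0.81], [0.41, -0.19, 0.06, -0.18, -0.17, -0.82]] MAX 0.82
[ 457. -131.   45.] nose [ 624. -132.   43.] [-0.22  0.93  0.68  1.88 -0.6   0.86  2.36] 0.0
[ 444. -128.   66.] nose [ 611. -145.   64.] [-0.23  0.9   0.71  1.91 -0.61  0.9   2.31] 0.0
[ 431. -126.   88.] nose [
[... 875 characters left out ...]
 0.0
[352.  65. 137.] nose [477. -47. 141.] [-0.65  0.68  0.89  2.26 -0.89  0.9   1.75] 0.0
[347.  87. 136.] nose [481. -14. 142.] [-0.72  0.66  0.87  2.27 -0.88  0.87  1.76] 0.0
[342. 109. 134.] nose [484.  21. 144.] [-0.79  0.65  0.86  2.28 -0.88  0.83  1.76] 0.0
[337. 131. 133.] nose [486.  56. 146.] [-0.86  0.65  0.84  2.28 -0.88  0.8   1.77] 0.0
[332. 154. 131.] nose [487.  91. 148.] [-0.93  0.64  0.83  2.28 -0.87  0.77  1.77] 0.0
[327. 176. 130.] nose [486. 128. 150.] [-1.    0.64  0.82  2.27 -0.86  0.75  1.76] 0.0
[323. 198. 128.] nose [485. 164. 151.] [-1.07  0.64  0.8   2.26 -0.85  0.73  1.76] 0.0
[318. 220. 127.] nose [482. 201. 153.] [-1.13  0.64  0.79  2.25 -0.83  0.71  1.75] 0.0
```

Emit:
apply_moves --series '[[[0,-0.23,-0.77,0,0,0],[0.05,-0.37,-0.33,0,0.26,0.85],[0.03,-0.38,-0.32,0,0.26,0.86],[0.01,-0.38,-0.33,0,0.26,0.85],[-0.02,-0.38,-0.33,0,0.26,0.85]]]'

```text
clock: 16.15
eef_pos: [404.5, -119.5, 130.4]
tool_rot: [-2.844, 0.0, 1.187]
force: [-0.1, -0.3, -0.5]
width: 21.5
```

Emit:
apply_moves --series '[[[0.38,-0.3,0.06,0,0.24,0.8],[0.35,-0.34,0.07,0,0.25,0.8],[0.32,-0.36,0.07,0,0.24,0.79],[0.29,-0.39,0.09,0,0.25,0.8],[0.25,-0.41,0.09,0,0.24,0.8]]]'

```text
clock: 16.77
eef_pos: [368.4, -2.3, 137.9]
tool_rot: [-2.845, 0.001, 0.75]
force: [-0.2, -0.3, -1.1]
width: 21.0
```

```bash
export OPENBLAS_NUM_THREADS=1; sed -i 's/^chk.*/chk([(np.array([362,20,140]),Kb(-50,0)*X,1),(J[3][0],J[3][1],9)])/' t8.py
python3 - <<'E'
from h import *
p,R,s=state();print(s["qpos"].round(2),s["width"])
E
timeout 200 python3 t8.py | cut -c1-400
```

```text
[-0.47  0.72  0.91  2.19 -0.84  0.98  1.79] 20.95460935181052
end [317.7 220.4 126.8] [-3.019  0.     1.452]
[[0.21, -0.41, 0.08, 0.0, 0.24, 0.77], [0.2, -0.38, 0.15, -0.18, -0.17, -0.82], [0.23, -0.37, 0.14, -0.17, -0.18, -0.81], [0.27, -0.35, 0.12, -0.18, -0.17, -0.82], [0.29, -0.33, 0.12, -0.17, -0.17, -0.82]] MAX 0.82
[[0.33, -0.3, 0.1, -0.18, -0.18, -0.81], [0.35, -0.28, 0.09, -0.17, -0.17, -0.82], [0.38, -0.25, 0.09, -0.18, -0.17, -0.82], [0.39, -0.21, 0.07, -0.18, -0.18, -0.81], [0.42, -0.18, 0.05, -0.17, -0.17, -0.82]] MAX 0.82
[362.  20. 140.] nose [ 465. -112.  137.] [-0.51  0.7   0.92  2.23 -0.88  0.98  1.72] 0.0
[357.  42. 139.] nose [472. -80. 139.] [-0.58  0.69  0.9   2.24 -0.89  0.94  1.74] 0.0
[352.  65. 137.] nose [477. -47. 141.] [-0.65  0.67  0.89  2.26 -0.89  0.9   1.75] 0.0
[347.  87. 136.] nose [481. -14. 142.] [-0.72  0.66  0.87  2.27 -0.88  0.87  1.76] 0.0
[342. 109. 134.] nose [484.  21. 144.] [-0.79  0.65  0.86  2.28 -0.88  0.83  1.76] 0.0
[337. 131. 133.] nose [486.  56. 146.] [-0.86  0.65  0.84  2.28 -0.88  0.8   1.77] 0.0
[332. 154. 131.] nose [487.  91. 148.] [-0.93  0.64  0.83  2.28 -0.87  0.77  1.76] 0.0
[327. 176. 130.] nose [486. 128. 150.] [-1.    0.64  0.82  2.27 -0.86  0.75  1.76] 0.0
[323. 198. 128.] nose [485. 164. 151.] [-1.07  0.64  0.8   2.26 -0.85  0.73  1.76] 0.0
[318. 220. 127.] nose [482. 201. 153.] [-1.13  0.64  0.79  2.25 -0.83  0.71  1.75] 0.0
```

The model predicts the joints exactly. Continuing.

Emit:
apply_moves --series '[[[0.21,-0.41,0.08,0,0.24,0.77],[0.2,-0.38,0.15,-0.18,-0.17,-0.82],[0.23,-0.37,0.14,-0.17,-0.18,-0.81],[0.27,-0.35,0.12,-0.18,-0.17,-0.82],[0.29,-0.33,0.12,-0.17,-0.17,-0.82]]]'

```text
clock: 17.4
eef_pos: [342.0, 108.9, 134.0]
tool_rot: [-2.923, -0.018, 1.021]
force: [-0.3, -0.4, -1.7]
width: 20.7
```

Emit:
apply_moves --series '[[[0.33,-0.3,0.1,-0.18,-0.18,-0.81],[0.35,-0.28,0.09,-0.17,-0.17,-0.82],[0.38,-0.25,0.09,-0.18,-0.17,-0.82],[0.39,-0.21,0.07,-0.18,-0.18,-0.81],[0.42,-0.18,0.05,-0.17,-0.17,-0.82]]]'

```text
clock: 18.02
eef_pos: [317.1, 220.1, 126.8]
tool_rot: [-3.02, 0.001, 1.458]
force: [-0.4, -0.2, -1.4]
width: 21.2
```

```bash
export OPENBLAS_NUM_THREADS=1
cat > t9.py <<'E'
from task import *
psi=-5;p,R,s=state();print(p,s["qpos"].round(2),s["force"],s["width"]);q=s["qpos"];p0,R0=p,R
NZ=E2+[0,17*np.cos(np.radians(DEL)),-17*np.sin(np.radians(DEL))]
m=[(*pose(bay(-78,4,168),Kb(psi,12)),4),(*over(14,psi,32),4),(*over(14,psi,32),2)]
plan(m)
for a,Q,n in m[:2]:
    for k in range(1,n+1):
        pk=p0+(np.array(a)-p0)*k/n;Rk=R0*Ro.from_rotvec((R0.inv()*Q).as_rotvec()*k/n);q,e=trk(q,pk,Rk.as_matrix())
        b=lambda v:Bz.inv().apply(pk+Rk.apply(v)-bo).round()
        print(pk.round(),"eye bay",b(E2),"nose",b(NZ),q.round(2),round(e,1))
    p0,R0=np.array(a,float),Q
E
timeout 100 python3 t9.py
```

```text
[317.06793569 220.08474116 126.79380002] [-1.13  0.64  0.79  2.25 -0.83  0.71  1.75] [-0.425304   -0.20113746 -1.40066078] 21.167871134225066
end [419.9 190.3 157.6] [ 3.003 -0.037  1.46 ]
[[-0.09, 0.44, -0.12, -0.08, 0.0, 0.01], [-0.1, 0.44, -0.11, -0.08, 0.01, 0.02], [-0.09, 0.44, -0.11, -0.09, 0.0, 0.01], [-0.09, 0.45, -0.11, -0.08, 0.0, 0.02], [0.0, 0.07, -0.1, -0.54, 0.09, -0.02]] MAX 0.54
[[0.01, 0.07, -0.09, -0.53, 0.09, -0.02], [0.0, 0.08, -0.09, -0.54, 0.09, -0.01], [0.01, 0.08, -0.08, -0.54, 0.09, -0.02], [0.0, 0.0, 0.0, 0.0, 0.0, 0.0], [0.0, 0.0, 0.0, 0.0, 0.0, 0.0]] MAX 0.54
[339. 213. 130.] eye bay [-144.   24.  155.] nose [-127.   23.  158.] [-1.1   0.65  0.8   2.22 -0.81  0.73  1.76] 0.0
[361. 206. 133.] eye bay [-122.   17.  159.] nose [-105.   16.  162.] [-1.06  0.66  0.81  2.18 -0.79  0.75  1.77] 0.0
[383. 199. 136.] eye bay [-100.   11.  164.] nose [-83.   9. 167.] [-1.03  0.67  0.82  2.14 -0.78  0.77  1.78] 0.0
[405. 191. 140.] eye bay [-78.   4. 168.] nose [-61.   3. 172.] [-1.    0.68  0.82  2.1  -0.76  0.79  1.79] 0.0
[408. 191. 144.] eye bay [-76.   4. 181.] nose [-60.   2. 185.] [-1.02  0.65  0.83  2.14 -0.78  0.72  1.8 ] 0.0
[412. 191. 149.] eye bay [-75.   4. 193.] nose [-58.   2. 199.] [-1.05  0.62  0.83  2.17 -0.81  0.65  1.81] 0.0
[416. 190. 153.] eye bay [-74.   3. 206.] nose [-58.   2. 212.] [-1.07  0.6   0.83  2.21 -0.83  0.58  1.83] 0.0
[420. 190. 158.] eye bay [-73.   3. 218.] nose [-58.   1. 225.] [-1.08  0.57  0.82  2.24 -0.87  0.5   1.85] 0.0
```

Emit:
apply_moves --series '[[[-0.09,0.44,-0.12,-0.08,0,0.01],[-0.1,0.44,-0.11,-0.08,0.01,0.02],[-0.09,0.44,-0.11,-0.09,0,0.01],[-0.09,0.45,-0.11,-0.08,0,0.02],[0,0.07,-0.1,-0.54,0.09,-0.02]]]'

```text
clock: 18.65
eef_pos: [413.3, 187.6, 144.8]
tool_rot: [-3.116, -0.009, 1.445]
force: [0.6, 0.0, -0.8]
width: 21.4
```

Emit:
apply_moves --series '[[[0.01,0.07,-0.09,-0.53,0.09,-0.02],[0,0.08,-0.09,-0.54,0.09,-0.01],[0.01,0.08,-0.08,-0.54,0.09,-0.02],[0,0,0,0,0,0],[0,0,0,0,0,0]]]'

```text
clock: 19.27
eef_pos: [421.0, 188.8, 157.8]
tool_rot: [3.004, -0.038, 1.455]
force: [-0.0, 0.3, -1.4]
width: 20.8
```

```bash
export OPENBLAS_NUM_THREADS=1
cat > rep.py <<'E'
from task import *
import sys
def rep():
    p,R,s=state();e=p+R.apply(E2);K=R*Ro.from_rotvec(np.load("dR.npy"));A=K.as_matrix();d=Ro.from_matrix(A).inv().apply(e-ball)
    H=tool(-1.83,25).as_matrix()[:,2];hd=-H
    print(s["clock"],"eye",e.round(1),"rel ball in key x,y,z:",d[1].round(2),d[0].round(2),(-d[2]).round(2),"axis angle",np.degrees(np.arccos(A[:,2]@H)).round(2),"F",s["force"].round(1),"q",s["qpos"].round(2),"w",round(s["width"],1))
    return p,R,s,e
E
python3 - <<'E'
from rep import *
p,R,s,e=rep()
plan([(*over(12,-5),4),(*over(12,-5),1)])
t=grab("top","t1");si=grab("side","s1")
a=cv2.resize(t[125:225,150:270],(480,400),interpolation=cv2.INTER_CUBIC);b=cv2.resize(si[190:290,205:300],(380,400),interpolation=cv2.INTER_CUBIC)
cv2.imwrite("pics/ts1.png",cv2.resize(np.hstack([a,b]),(800,372)))
print(proj("top",[e,ball]),proj("side",[e,ball]))
E
```

```text
19.275 eye [557.4 170.7 218.4] rel ball in key x,y,z: -30.65 -1.88 13.66 axis angle 0.05 F [-0.   0.3 -1.4] q [-1.08  0.57  0.82  2.24 -0.87  0.5   1.85] w 20.8
end [449.6 186.1 169.4] [ 3.004 -0.037  1.459]
[[0.01, 0.15, -0.04, 0.0, 0.0, -0.01], [0.0, 0.15, -0.03, 0.0, 0.0, -0.01], [0.01, 0.15, -0.04, 0.0, 0.0, -0.01], [0.0, 0.15, -0.04, 0.0, 0.0, -0.01], [0.0, 0.0, 0.0, 0.0, 0.0, 0.0]] MAX 0.15
[[208.03600395 192.93150546]
 [209.02116579 180.07107268]] [[266.34613111 246.7032964 ]
 [252.03543834 246.97715822]]
```

View pics/ts1.png

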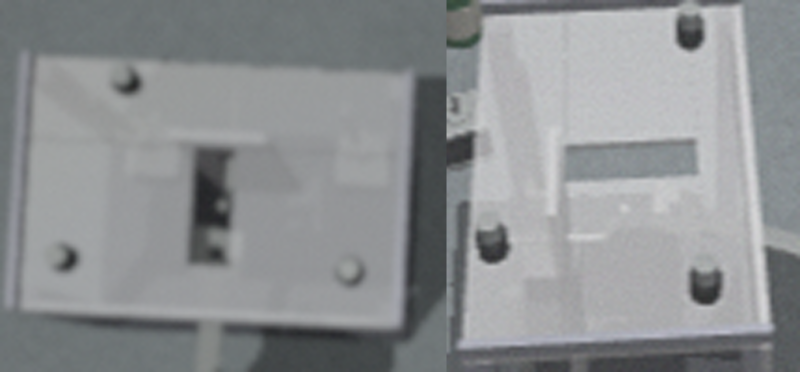

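Emit:
apply_moves --series '[[[0.01,0.15,-0.04,0,0,-0.01],[0,0.15,-0.03,0,0,-0.01],[0.01,0.15,-0.04,0,0,-0.01],[0,0.15,-0.04,0,0,-0.01],[0,0,0,0,0,0]]]'

```text
clock: 20.0
eef_pos: [449.7, 186.6, 169.6]
tool_rot: [3.002, -0.037, 1.461]
force: [0.1, -0.2, -1.4]
width: 20.9
```

Emit:
apply_moves --series '[[[0,0,0,0,0,0],[0,0,0,0,0,0],[0,0,0,0,0,0],[0,0,0,0,0,0],[0,0,0,0,0,0]]]'

```text
clock: 20.62
eef_pos: [448.7, 186.8, 169.2]
tool_rot: [3.004, -0.037, 1.461]
force: [-0.3, 0.0, -1.0]
width: 20.9
```

```bash
export OPENBLAS_NUM_THREADS=1
python3 - <<'E'
from rep import *
p,R,s,e=rep()
plan([(*over(12,-5),1)],nd=3)
t=np.mean([viewer.get_image("top").astype(float) for _ in range(6)],0).astype(np.uint8);si=np.mean([viewer.get_image("side").astype(float) for _ in range(6)],0).astype(np.uint8)
a=cv2.resize(t[160:205,190:230],(400,450),interpolation=cv2.INTER_CUBIC);b=cv2.resize(si[228:268,232:272],(400,400),interpolation=cv2.INTER_CUBIC);b=cv2.copyMakeBorder(b,0,50,0,0,0)
cv2.imwrite("pics/ts2.png",cv2.convertScaleAbs(np.hstack([a,b]),alpha=1.2))
print(proj("top",[e,ball])-[190,160],proj("side",[e,ball])-[232,228])
E
```

```text
20.625 eye [585.1 169.4 229.9] rel ball in key x,y,z: -0.68 0.5 12.36 axis angle 0.07 F [-0.3  0.  -1. ] q [-1.06  0.58  0.85  2.17 -0.82  0.57  1.84] w 20.9
end [449.4 186.3 169.2] [ 3.003 -0.037  1.46 ]
[[-0.007, 0.015, 0.003, -0.001, -0.006, 0.011]] MAX 0.015
[[18.08250863 21.76496503]
 [19.02116579 20.07107268]] [[22.28811539 16.3596885 ]
 [20.03543834 18.97715822]]
```

View pics/ts2.png

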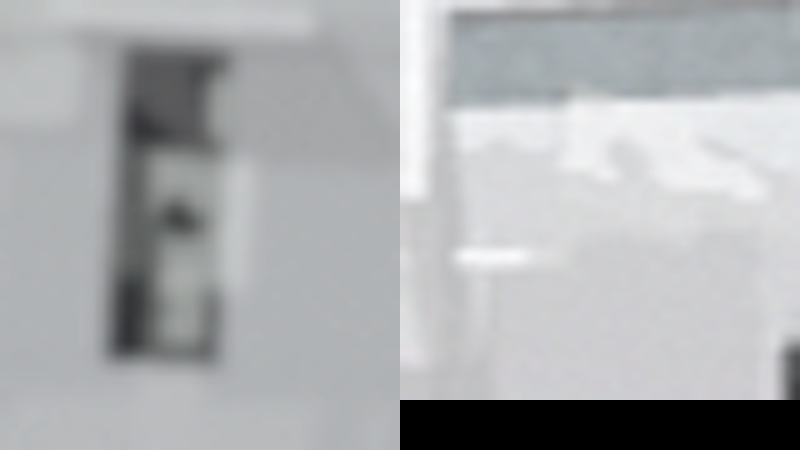

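Emit:
apply_moves --series '[[[-0.008,0.013,-0.004,0,0,0],[0,0.0146,0.0478,0,0,0],[0,0.0146,0.0478,0,0,0],[0,0.0146,0.0478,0,0,0],[0,0,0,0,0,0]]]'

```text
clock: 21.85
eef_pos: [452.5, 186.1, 162.5]
tool_rot: [3.004, -0.037, 1.461]
force: [-0.6, -0.7, -1.2]
width: 21.2
```

```bash
export OPENBLAS_NUM_THREADS=1; python3 -c "
from rep import *
rep()"
```

```text
21.85 eye [588.9 168.7 223.2] rel ball in key x,y,z: -0.02 -0.02 4.63 axis angle 0.06 F [-0.6 -0.7 -1.2] q [-1.04  0.6   0.83  2.17 -0.84  0.56  1.86] w 21.2
```

Emit:
apply_moves --series '[[[0,0.009,0.029,0,0,0],[0,0.009,0.029,0,0,0],[0,0.009,0.029,0,0,0],[0,0.009,0.029,0,0,0],[0,0,0,0,0,0]]]'

```text
clock: 22.48
eef_pos: [455.1, 186.0, 157.1]
tool_rot: [3.004, -0.037, 1.461]
force: [0.4, -0.3, -2.4]
width: 21.0
```

```bash
export OPENBLAS_NUM_THREADS=1; python3 -c "
from rep import *
rep()"
```

```text
22.475 eye [591.5 168.7 217.8] rel ball in key x,y,z: 0.05 -0.01 -1.33 axis angle 0.06 F [ 0.4 -0.3 -2.4] q [-1.02  0.6   0.82  2.17 -0.85  0.55  1.87] w 21.0
```

Emit:
apply_moves --series '[[[0,0.018,0.058,0,0,0],[0,0.018,0.058,0,0,0],[0,0.018,0.058,0,0,0],[0,0.018,0.058,0,0,0],[0,0.018,0.058,0,0,0]]]'

```text
clock: 23.1
eef_pos: [461.7, 185.8, 143.3]
tool_rot: [3.003, -0.037, 1.461]
force: [-0.5, 0.4, -1.7]
width: 21.1
```

```bash
export OPENBLAS_NUM_THREADS=1
python3 - <<'E'
from rep import *
p,R,s,e=rep()
t=np.mean([viewer.get_image("top").astype(float) for _ in range(4)],0).astype(np.uint8);si=np.mean([viewer.get_image("side").astype(float) for _ in range(4)],0).astype(np.uint8)
a=cv2.resize(t[160:205,190:230],(400,450),interpolation=cv2.INTER_CUBIC);b=cv2.resize(si[228:268,232:272],(400,400),interpolation=cv2.INTER_CUBIC);b=cv2.copyMakeBorder(b,0,50,0,0,0)
cv2.imwrite("pics/ts3.png",cv2.convertScaleAbs(np.hstack([a,b]),alpha=1.2))
E
```

```text
23.1 eye [598.1 168.5 204. ] rel ball in key x,y,z: 0.17 0.03 -16.65 axis angle 0.06 F [-0.5  0.4 -1.7] q [-0.99  0.63  0.78  2.16 -0.89  0.52  1.9 ] w 21.1
```

View pics/ts3.png

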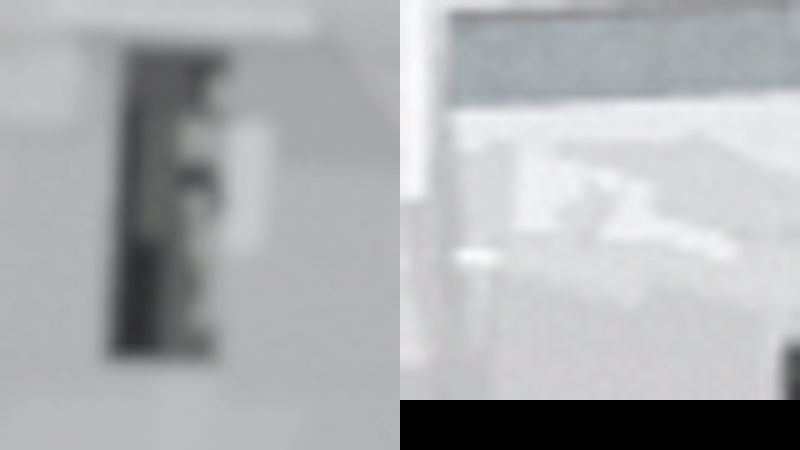

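Emit:
apply_moves --series '[[[0,0.01,0.035,0,0,0],[0,0.01,0.035,0,0,0],[0,0.01,0.035,0,0,0],[0,0.01,0.035,0,0,0],[0,0.005,0.018,0,0,0]]]'

```text
clock: 24.12
eef_pos: [464.9, 185.7, 135.9]
tool_rot: [3.004, -0.037, 1.461]
force: [-0.2, 0.0, -1.5]
width: 21.4
```

```bash
export OPENBLAS_NUM_THREADS=1; python3 -c "
from rep import *
rep()"
```

```text
24.125 eye [601.3 168.4 196.5] rel ball in key x,y,z: -0.02 0.01 -24.76 axis angle 0.06 F [-0.2  0.  -1.5] q [-0.97  0.64  0.76  2.16 -0.91  0.51  1.92] w 21.4
```

Feel the last few millimetres in ~0.8 mm steps.

Emit:
apply_moves --series '[[[0,0.005,0.015,0,0,0],[0,0.005,0.015,0,0,0],[0,0.005,0.015,0,0,0],[0,0.005,0.015,0,0,0],[0,0,0,0,0,0]]]'

```text
clock: 24.75
eef_pos: [466.3, 185.8, 133.1]
tool_rot: [3.004, -0.037, 1.461]
force: [-0.1, 1.0, -1.5]
width: 20.9
```

```bash
export OPENBLAS_NUM_THREADS=1; python3 -c "
from rep import *
rep()"
```

```text
24.75 eye [602.7 168.4 193.8] rel ball in key x,y,z: 0.05 0.09 -27.82 axis angle 0.06 F [-0.1  1.  -1.5] q [-0.96  0.65  0.75  2.16 -0.92  0.5   1.93] w 20.9
```

Emit:
apply_moves --series '[[[0,0.004,0.012,0,0,0],[0,0.004,0.012,0,0,0],[0,0.004,0.012,0,0,0],[0,0,0,0,0,0],[0,0,0,0,0,0]]]'

```text
clock: 25.38
eef_pos: [467.2, 185.7, 131.5]
tool_rot: [3.003, -0.037, 1.461]
force: [-1.0, -0.7, -0.8]
width: 20.9
```

```bash
export OPENBLAS_NUM_THREADS=1; python3 -c "
from rep import *
rep()"
```

```text
25.375 eye [603.6 168.4 192.2] rel ball in key x,y,z: 0.19 0.05 -29.61 axis angle 0.06 F [-1.  -0.7 -0.8] q [-0.96  0.65  0.74  2.16 -0.92  0.5   1.93] w 20.9
```

Emit:
apply_moves --series '[[[0,0,0,0,0,0],[0,0,0,0,0,0],[0,0,0,0,0,0],[0,0,0,0,0,0],[0,0,0,0,0,0]]]' --claw 1

```text
clock: 26.0
eef_pos: [467.2, 185.7, 131.5]
tool_rot: [3.003, -0.037, 1.461]
force: [0.1, -0.4, -0.0]
width: 85.4
```

```bash
export OPENBLAS_NUM_THREADS=1
python3 - <<'E'
from rep import *
p,R,s,e=rep()
plan([(p+[-60,0,12],R,5),(p+[-125,15,60],R,5)])
t=viewer.get_image("top");si=viewer.get_image("side")
a=cv2.resize(t[150:240,165:265],(400,360),interpolation=cv2.INTER_CUBIC);b=cv2.resize(si[215:305,205:305],(400,360),interpolation=cv2.INTER_CUBIC)
cv2.imwrite("pics/ts4.png",cv2.convertScaleAbs(np.hstack([a,b]),alpha=1.2))
E
```

```text
26.0 eye [603.6 168.4 192.2] rel ball in key x,y,z: 0.16 0.07 -29.67 axis angle 0.06 F [ 0.1 -0.4 -0. ] q [-0.96  0.65  0.74  2.16 -0.92  0.5   1.93] w 85.4
end [342.2 200.8 191.3] [ 3.003 -0.037  1.461]
[[-0.02, -0.23, -0.08, 0.0, 0.0, 0.0], [-0.03, -0.23, -0.08, 0.0, 0.0, 0.0], [-0.02, -0.23, -0.08, 0.0, 0.0, 0.0], [-0.03, -0.23, -0.09, 0.0, 0.0, 0.0], [-0.02, -0.23, -0.08, 0.0, 0.0, 0.0]] MAX 0.23
[[0.04, -0.24, -0.22, 0.0, 0.0, 0.0], [0.04, -0.23, -0.23, 0.0, 0.0, 0.0], [0.03, -0.24, -0.22, 0.0, 0.0, 0.0], [0.04, -0.23, -0.23, 0.0, 0.0, 0.0], [0.04, -0.24, -0.22, 0.0, 0.0, 0.0]] MAX 0.24
```

View pics/ts4.png

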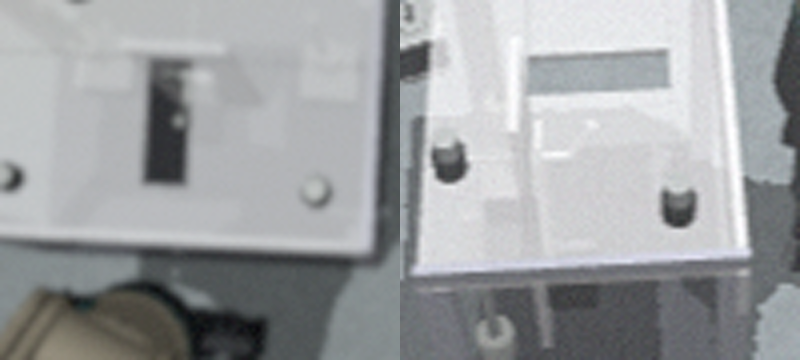

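Emit:
apply_moves --series '[[[-0.02,-0.23,-0.08,0,0,0],[-0.03,-0.23,-0.08,0,0,0],[-0.02,-0.23,-0.08,0,0,0],[-0.03,-0.23,-0.09,0,0,0],[-0.02,-0.23,-0.08,0,0,0]]]'

```text
clock: 26.72
eef_pos: [406.1, 185.9, 143.9]
tool_rot: [3.003, -0.038, 1.461]
force: [-0.3, -0.1, 0.2]
width: 85.4
```

Emit:
apply_moves --series '[[[0.04,-0.24,-0.22,0,0,0],[0.04,-0.23,-0.23,0,0,0],[0.03,-0.24,-0.22,0,0,0],[0.04,-0.23,-0.23,0,0,0],[0.04,-0.24,-0.22,0,0,0]]]'

```text
clock: 27.35
eef_pos: [341.2, 200.8, 191.6]
tool_rot: [3.004, -0.038, 1.461]
force: [0.0, -0.0, 0.2]
width: 85.6
```

Emit:
apply_moves --series '[[[0,0,0,0,0,0],[0,0,0,0,0,0],[0,0,0,0,0,0],[0,0,0,0,0,0],[0,0,0,0,0,0]]]'

```text
clock: 27.98
eef_pos: [342.4, 200.6, 191.2]
tool_rot: [3.003, -0.037, 1.46]
force: [-0.4, -0.2, -0.1]
width: 85.4
```

Emit:
apply_moves --series '[[[0,0,0,0,0,0],[0,0,0,0,0,0],[0,0,0,0,0,0],[0,0,0,0,0,0],[0,0,0,0,0,0]]]'

```text
clock: 28.6
eef_pos: [342.1, 200.8, 191.3]
tool_rot: [3.003, -0.037, 1.461]
force: [-0.0, 0.0, -0.5]
width: 85.9
```

Run:
```python
from h import *
n={}
for c in("top","side","wrist"):
    n[c]=grab(c,c+"_f1")
print(state()[2]["clock"])
for c,r in(("side",(slice(215,345),slice(205,305))),("top",(slice(150,240),slice(165,265)))):
    L=[]
    for _ in range(8):L.append(viewer.get_image(c)[r].astype(float))
    d=np.abs(np.mean(L[:4],0)-np.mean(L[4:],0)).max(2);print(c,d.max(),(d>15).sum())
w=cv2.resize(n["wrist"],(400,300));si=cv2.resize(n["side"][180:345,200:320],(400,550),interpolation=cv2.INTER_CUBIC)
cv2.imwrite("pics/f1.png",np.hstack([cv2.copyMakeBorder(w,0,250,0,0,0),si]))
```

```text
28.75
side 8.0 0
top 4.25 0
```

View pics/f1.png

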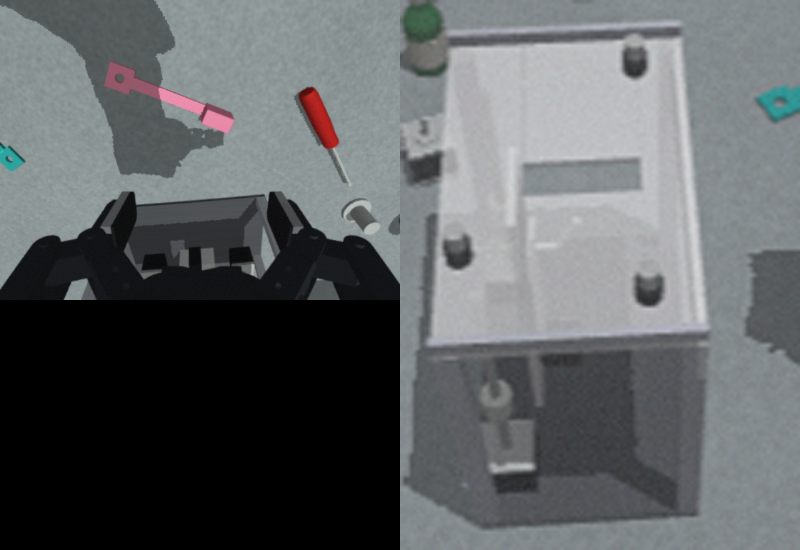

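Run:
```python
from h import *
print("side proj block", proj("side",[[590,168,48],[600,168,48],[612,168,48],[600,168,16]]))
im=cv2.imread("pics/side_f1.png");g=cv2.cvtColor(im,6);print(g[283:294,236:262:2])
for c in("side","wrist"):
    viewer.get_image(c)
    for l in("lock_key","key_grip"):print(c,l,[(np.round(np.array(d["location"])*[560,420],1).tolist(),round(d["score"],2)) for d in viewer.find_in(c,l)[:5]])
print("wrist proj",proj("wrist",[[590,168,48],[604,168,187],[612,168,48]]))
print(state()[2]["clock"])
```

```text
side proj block [[255.65876321 282.97110385]
 [251.94623383 283.28519117]
 [247.4849389  283.66228908]
 [252.55325214 289.06448668]]
[[ 92  91  91  90  93  91  91  91  95  95  89  96  96]
 [ 94  93  96  99  96  96  95  99  97  96  98 102 101]
 [102 104 112 100  96  97  97  96  96  85  95  82  85]
 [ 96 102 106  83  69  66  62  59  59  64  70  68  64]
 [ 68  85 101  66  55  59  55  55  53  62  70  68  66]
 [ 66  84 104  70  53  49  58  57  51  61  69  70  66]
 [ 67  82 102  88  57  53  63  56  58  64  69  66  70]
 [ 66  80 101  91  66  70  69  65  67  68  68  72  67]
 [ 68  75 105  90  66  69  71  73  68  69  66  71  66]
 [ 65  74 102  89  67  71  71  64  71  66  66  62  63]
 [ 68  70 101  93  68  68  66  62  70  66  67  68  64]]
side lock_key [([335.6, 203.4], 0.92), ([346.2, 289.2], 0.6), ([248.9, 286.7], 0.42)]
side key_grip [([350.5, 286.7], 0.9), ([335.8, 203.4], 0.77), ([207.5, 228.7], 0.59), ([321.6, 149.1], 0.51), ([250.8, 286.8], 0.44)]
wrist lock_key [([10.6, 219.8], 0.94), ([235.0, 138.1], 0.92), ([272.5, 361.7], 0.63)]
wrist key_grip [([274.6, 363.1], 0.91), ([13.0, 220.9], 0.82), ([232.7, 134.6], 0.78)]
wrist proj [[273.6677998  355.33333238]
 [278.01664425 490.26190761]
 [275.76091955 366.43209389]]
29.85
```

Run:
```python
from h import *
print(tri("wrist",(274.6,363),"side",(249.5,287)))
a=viewer.find_in("wrist","key_grip")[0]["location"]
for _ in range(12):viewer.get_image("wrist")
b=viewer.find_in("wrist","key_grip")[0]["location"];print(np.array(a)*[560,420],np.array(b)*[560,420],state()[2]["clock"])
im0=cv2.imread("pics/wrist_f1.png").astype(float);d=np.abs(viewer.get_image("wrist")-im0).max(2)[330:400,240:310];print("wrist diff",d.max(),(d>25).sum())
print(ctrl.finish_job())
```

```text
(array([608.4851607 , 170.57513009,  42.39622384]), np.float64(8.872989538860063))
[274.624 363.09 ] [273.392 359.898] 30.55
wrist diff 17.0 0
the job is handed in; nothing more can be done
None
```

The long key is hanging by its eye on the hook, and I handed the job in at about 30.6 s of the 61 s allowed.

**What I did:**
- I chose the long steel key with the eye. I left the shorter blank key and the pink, turquoise and blue look-alikes alone.
- With my first grip the arm ran into wrist joint limits before it could reach 25° nose-up. I put the key back on its spot, gripped it again with the tool tilted 17°, and carried it around to the mouth of the bay.
- I ducked the nose under the lip, lined the eye up over the ball tip, and lowered it about 42 mm along the hook's upturned end. Force readings never rose above about 2.5 N there.
- I let go about 2 mm above where I expected the elbow, so I never felt the key touch it. Then I backed the gripper out.

**Last checks:**
- **Position:** The block shows up directly below the hook, at roughly (608, 171, 42) mm, clear of the bay floor at 6 mm. That matches a key hanging from the elbow. The side and wrist sight lines missed each other by about 9 mm, so treat it as approximate.
- **Stillness:** No part of the side, top or wrist pictures changed beyond noise over the last second or two. The network's detection of the block shifted by about 3 pixels between two readings, which I took as noise.
- **Not checked:** I could not see the eye on the hook in the last pictures. That it is seated rests on the block's position and on the pictures taken before release, which showed the eye around the hook. I did not re-measure the other items on the bench. Apart from the key, no contact showed in the force readings.

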